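Pack the microscopy carrier

ROBOT

A 7-joint arm with a two-finger parallel gripper is mounted at the origin on the work surface. World frame = base frame: x ahead of the robot, y to its left, z up, the work surface at z = 0. Lengths are in m, angles in degrees, forces in N, time in s.
With the tool pointing down it reaches from about 0.4 to 0.75 m from the base axis. Payload 19.5 kg.
Tool frame: the origin (TCP) lies at the very end of the fingers, on their centre line; the grasp point (between the pads) lies 19 mm behind it; z points along the fingers, y is the line along which they close (so a half turn about z gives the same grasp; the last joint's range is limited). The gripper opens to 85 mm and grips with 20 to 120 N. Pads are 22 mm wide; open, the fingers measure 114 mm over their backs; the gripper's body (76 mm by 85 mm) begins 54 mm behind the grasp point. The pads swing forward as they close: fully open they stand 13 mm farther back than shut.
Start: joints at [62.756, 40.479, -1.581, 85.061, 1.261, 54.483, -4.326], TCP at [0.242, -0.522, 0.231] pointing down, gripper open.
Joint ranges: [-155.06, 155.06], [-18.47, 123.98], [-90, 86.84], [0, 140.48], [-83.41, 263.41], [0, 116], [-161.91, 161.91]. Speed limits (degrees/s): [108.29, 108.29, 147.25, 147.25, 172.46, 172.46, 172.46].

INTERFACE

Orientations are given as [roll, pitch, yaw] about the fixed x, y, z axes, in that order (R = Rz(yaw) Ry(pitch) Rx(roll)).
In Python, from bench import status, grab_frame, job gives the robot as it stands.
- The arm moves only by the shell command python3 -m creep 'ROWS'. ROWS is a JSON object of lists of equal length, an entry for each row: "travel": the shift along the world's x, y, z in cm, a list of three; "spin": the turn about the world's z in degrees; "grip": the finger opening in cm, from 0 to 8.54. A call has 1 to 5 rows; each row is the pose to reach, as a shift and turn from the pose commanded when the call began; what a row does not reach only later rows make up. A row lasts 1/8 s, in which the tool goes at most 62.5 mm and 10.7 degrees, less where a joint would pass 70% of its speed; a pose out of reach is approached as far as the arm can. A call with a gripper value outside its range is refused whole. The fingers move at their own pace and stop on an object; the grip force is fixed at half the most. Time passes only in rows, so rows that repeat a pose let the fingers close. It gives the time, the measured TCP pose, the force, the opening and the grip force at its end, in the units of the state.
- status.get_state(): the state, without advancing time (a new reading comes with each control period).
- grab_frame(name): name is "side" or "top" or "wrist"; returns a dict with "color" (420x560x3 uint8, blue, green, red), "depth" (420x560 float32, m along the optical axis (not along the pixel's ray), 0 where there is no reading), "K" (3x3 intrinsics, pixels), "D" ([k1, k2, p1, p2, k3] as OpenCV has them; the pictures are not rectified), "R" (3x3) and "t" (3): a world point X has camera coordinates R X + t; the wrist camera has in their place "mount" (4x4, takes a point from camera to tool coordinates, whose origin is the TCP and whose axes are the flange's). Camera axes: x right, y down, z forward; pixel columns grow to the right and rows downward; lengths in m; the calibration is good to about 2 mm. A picture is of the moment at which its call begins: read the wrist's pose just before it.
- job.close_job(): hands the job in; it is judged then, once.
The state is a dict: "time": time; "qpos": joint angles; "joint_velocities": joint speeds; "joint_torque": joint torques, N m; "position": TCP position; "orientation": TCP orientation; "contact_force": force on the tool from outside, world axes, zero at the start; "moment": the same for the moment, N m; "finger_gap": finger opening in m; "finger_force": force on a finger pad.
Only numpy, scipy, OpenCV 4.12 (cv2) and the standard library are available. Lean on these libraries where they do the work, as an engineer would, in place of code of your own. Each camera call takes 0.05 s, during which the arm holds its last target. There are 200 camera calls.

TASK

Get the microscopy carrier ready to go: fold its handle all the way down to the far side, take the used red-lidded jar out and stand it upright in the middle of the white dish, and pack whatever jars, cases and slide boxes are out: jars and cases standing upright side by side in the long bay, each slide box stood on its short thin edge in a slot of its own, everything down on the carrier's floor. Only then swing the handle fully upright again, and leave the other things on the bench where they are.

Things in the scene. Friction and masses are not known exactly. Their poses are not given: they have to be found in the camera images.
- carrier: long grey open carrier box, fixed; outside 70 mm along its x, 268 mm along its y; origin at the centre of its underside, z up. Inside width 60 mm (x -30 to 30), floor 5 mm above the origin. Long walls 25 mm high; -y end wall 36 mm; two dividers and +y end 50 mm high, 40 mm wide (x -20 to 20). Inside along y: bay -129 to 65 mm, slots 69 to 96 and 102 to 129 mm
- bay (a point): middle of the floor of the carrier's long bay, which is for jars and cases (194 mm long, 60 mm wide); the used jar stands in the bay at the start; axes as the carrier's
- slot_1 (a point): middle of the floor of the inner slide-box slot, 27 mm wide along the carrier's y, 60 mm along its x; the slots are at the carrier's +y end (robot's left)
- slot_2 (a point): middle of the floor of the outer slide-box slot, same size as slot_1
- handle (a joint): angle of the carrier's bail handle (steel arms outside both ends, blue grip across), rad: 0 upright (a stop), 1.5 folded down to the carrier's +x side, away from the robot (a stop); starts between 0 and 0.4. Hinge axis along the carrier's y, 25 mm above its origin; the grip's axis is 115 mm from it. Friction (0.22 N m, 2 N at the grip) holds it where it is left
- handle_grip (a point): middle of the handle's blue round grip, 18 mm diameter, 100 mm long along the carrier's y, on its axis; moves with the handle
- tray: shallow steel tray fixed to the bench at the robot's right, 240 by 210 mm, rim 12 mm high, floor 3 mm; the jars and cases start on it; origin at the centre of its underside
- dish: round white ceramic dish fixed at the robot's left, 130 mm across the rim, rim 18 mm high, low flat floor about 5 mm above the bench; origin at the centre of its underside
- jar_a: squat round amber-brown jar with a black lid and a paper label band, standing upright on the steel tray; 50 mm diameter all the way up, 66 mm high; origin at the centre of its underside, z up. May be absent (None).
- jar_b: squat round pale green jar with a white lid and a paper label band, standing upright on the steel tray; 50 mm diameter all the way up, 66 mm high; origin at the centre of its underside, z up. May be absent (None).
- case_a: yellow upright plastic case with a thin black seam, standing on the steel tray; 52 mm along its x, 40 mm along its y, 60 mm high; origin at the centre of its underside, z up. May be absent (None).
- case_b: orange upright plastic case with a thin black seam, standing on the steel tray; 52 mm along its x, 40 mm along its y, 60 mm high; origin at the centre of its underside, z up. May be absent (None).
- slides_a: blue flat microscope-slide box lying on the bench to the robot's left; 84 mm along its x, 54 mm along its y, 22 mm thick along its z; origin at the centre of the underside as it lies. May be absent (None).
- slides_b: red flat microscope-slide box lying on the bench to the robot's left; 84 mm along its x, 54 mm along its y, 22 mm thick along its z; origin at the centre of the underside as it lies. May be absent (None).
- slides_a_center (a point): centre of the blue slide box's volume, axes as the box's
- slides_b_center (a point): centre of the red slide box's volume, axes as the box's
- used_jar: used clear jar with a red lid and paper label band, standing in the carrier's bay; 44 mm diameter, 62 mm high; origin at the centre of its underside, z up
- petri: glass petri dish, 90 mm across, 14 mm high, beyond the carrier; not to be disturbed; origin at the centre of its underside
- beaker: glass beaker with a rod in it, 70 mm across, 85 mm high, far right of the carrier; not to be disturbed; origin at the centre of its underside
- dropper: small amber bottle, 34 mm across, 70 mm high, far left; not to be disturbed; origin at the centre of its underside
- marker: black marker pen 130 x 14 x 12 mm, lying in front of the carrier; not to be disturbed; origin at the centre of its underside
- forceps: steel forceps, 120 mm long along their x, 10 mm wide, 8 mm high, lying beyond the carrier; not to be disturbed; origin at the centre of its underside
- slide_card: single white slide plate 76 x 26 x 4 mm, lying near the robot; not to be disturbed; origin at the centre of its underside

How it is judged:
By the outcome, as a careful person would: the job done as asked, in the order asked, and still so for the second after the job is handed in, with the robot touching nothing.
Of jar_a, jar_b, case_a, case_b, slides_a, slides_b only 4 to 6 are there at a start; the rules pass over those that are not, and their reading is None.
At some moment in a run one of case_a, case_b, slides_a, slides_b may be knocked a few centimetres aside while the robot is not near it.
It also fails if it takes over 208 s, if anything falls off the work surface, if the arm or the gripper's body presses on something with over 40 N, if the wrist force passes 120 N, or if a joint passes its speed limit or range.

## Working session

There is one attempt and no reset: what is moved stays moved. The work goes in short steps, Python scripts to look and compute and a shell command to move; the robot and the scene stay as the last step left them, time stands still between calls to the robot, and variables do not carry over. Pictures are saved under pics/ and viewed, at most 14 in all, crops included, and the job is handed in when it is done.

```bash
ls; mkdir -p pics; python3 - <<'E'
from bench import status, grab_frame
import cv2, numpy as np
s=status.get_state(); print({k:np.round(v,3).tolist() for k,v in s.items()})
a=[grab_frame(n) for n in("top","side")]
for f,n in zip(a,("top","side")):
    cv2.imwrite(f"pics/{n}0.png",f["color"]); print(n,f["K"].tolist(),f["D"],np.round(f["R"],3).tolist(),f["t"])
E
```

```text
pics
{'time': 0.0, 'qpos': [62.758, 40.513, -1.582, 85.082, 1.26, 54.483, -4.323], 'joint_velocities': [0.002, 0.044, 0.048, 0.03, -0.003, -0.093, 0.056], 'joint_torque': [-0.002, -88.319, 1.233, -23.617, 0.016, 0.006, 0.0], 'position': [0.242, -0.522, 0.231], 'orientation': [-179.939, 0.002, 24.855], 'contact_force': [-0.062, 0.092, -0.34], 'moment': [-0.047, 0.027, -0.031], 'finger_force': 0.0, 'finger_gap': 0.085}
top [[468.00534955450394, 0.0, 288.18663572803894], [0.0, 468.00534955450394, 210.33261183937128], [0.0, 0.0, 1.0]] [-0.09084871  0.          0.          0.          0.        ] [[0.088, -0.996, 0.005], [-0.976, -0.087, -0.201], [0.2, 0.012, -0.98]] [0.00374358 0.59593642 1.29024753]
side [[391.35892009058824, 0.0, 278.42789307563265], [0.0, 391.35892009058824, 213.6059915370361], [0.0, 0.0, 1.0]] [0.01547403 0.         0.         0.         0.        ] [[-0.954, -0.299, 0.013], [-0.166, 0.492, -0.855], [0.249, -0.818, -0.519]] [0.54790608 0.17926659 0.93088402]
```

View pics/top0.png

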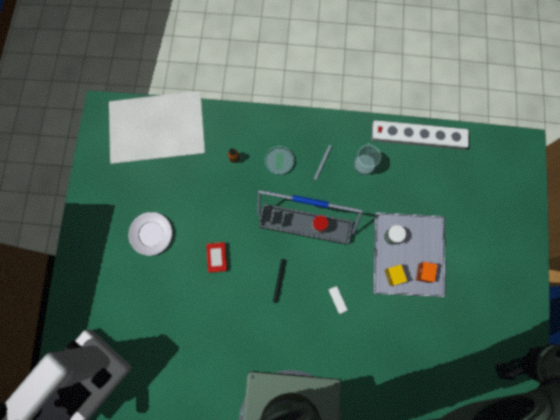

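View pics/side0.png

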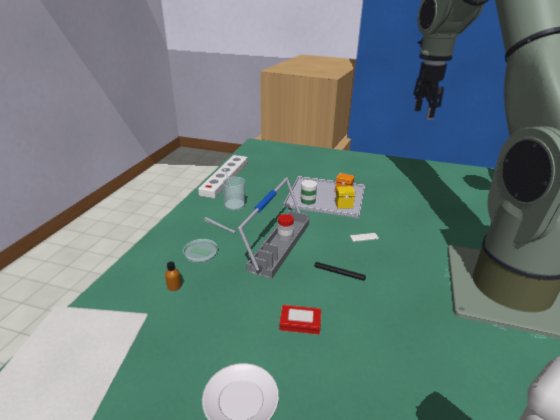

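The scene holds jar_b, case_a, case_b, slides_b and the used jar; jar_a and slides_a are absent. I'll measure these next.

```bash
cat > h.py <<'E'
import numpy as np, cv2
from bench import status, grab_frame
from scipy.spatial.transform import Rotation as Ro
def st(): return status.get_state()
def snap(n):
    s=st(); f=grab_frame(n)
    if n=="wrist":
        T=np.eye(4); T[:3,:3]=Ro.from_euler("xyz",s["orientation"],degrees=True).as_matrix(); T[:3,3]=s["position"]
        M=T@np.array(f["mount"]); f["Rc"],f["c"]=M[:3,:3],M[:3,3]
    else: f["Rc"]=f["R"].T; f["c"]=-f["R"].T@f["t"]
    h,w=f["depth"].shape; u,v=np.meshgrid(np.arange(w),np.arange(h))
    p=cv2.undistortPoints(np.stack([u,v],-1).reshape(-1,1,2).astype(float),f["K"],np.array(f["D"])).reshape(h,w,2)
    f["ray"]=np.dstack([p,np.ones((h,w))])@f["Rc"].T
    f["P"]=f["c"]+f["ray"]*f["depth"][...,None]; f["hsv"]=cv2.cvtColor(f["color"],cv2.COLOR_BGR2HSV)
    return f
HUE=dict(red=((0,140,80),(6,255,255)),orange=((7,170,120),(17,255,255)),yellow=((20,140,120),(33,255,255)),blue=((105,120,60),(125,255,255)))
def mask(f,c): return cv2.inRange(f["hsv"],*map(np.array,HUE[c]))>0 if c!="red" else ((cv2.inRange(f["hsv"],*map(np.array,HUE[c]))>0)|(cv2.inRange(f["hsv"],np.array((174,140,80)),np.array((180,255,255)))>0))
def near(f,x0,x1,y0,y1,z0,z1):
    P=f["P"]; return (f["depth"]>0)&(P[...,0]>x0)&(P[...,0]<x1)&(P[...,1]>y0)&(P[...,1]<y1)&(P[...,2]>z0)&(P[...,2]<z1)
def plane(f,m,z):  # rays of mask onto plane z
    r=f["ray"][m]; return f["c"]+r*((z-f["c"][2])/r[:,2])[:,None]
def rect(X):  # mm centre, sizes, yaw of long side
    (c,s,a)=cv2.minAreaRect((X[:,:2]*1000).astype(np.float32))
    if s[0]<s[1]: s=s[::-1]; a+=90
    return np.round(c,1),np.round(s,1),round((a+90)%180-90,1)
def biggest(m):
    n,l,s,_=cv2.connectedComponentsWithStats(m.astype(np.uint8)); return l==1+np.argmax(s[1:,4])
E
python3 - <<'E'
from h import *
f=snap("top"); P=f["P"]
for c,z in(("yellow",.063),("orange",.063)):
    m=biggest(mask(f,c)); print(c,m.sum(),np.round(np.percentile(P[m][:,2],[5,50,95]),3))
    t=m&(abs(P[...,2]-z)<.006); print(rect(plane(f,t,z)))
r=mask(f,"red")
n,l,s,ce=cv2.connectedComponentsWithStats(r.astype(np.uint8))
for i in range(1,n):
    if s[i,4]>30:
        m=l==i; z=np.median(P[m][:,2]); print("red",ce[i],s[i,4],z,rect(plane(f,m&(abs(P[...,2]-z)<.006),z)))
b=biggest(mask(f,"blue")&near(f,.3,.8,-.3,.3,.05,.2)); print("grip",rect(P[b]),np.median(P[b],0))
m=near(f,.3,.8,-.5,-.1,.060,.080)&(f["hsv"][...,1]<60); m=biggest(m);print("jarb",rect(plane(f,m,.069)),np.median(P[m],0))
w=near(f,.3,.75,-.2,.25,.018,.032)&(f["hsv"][...,1]<70);w=biggest(w); print("walls",rect(P[w]),w.sum())
t=near(f,.3,.8,-.6,-.1,.008,.02)&(f["hsv"][...,1]<70);t=biggest(t); print("tray",rect(P[t]),t.sum())
d=near(f,.2,.8,.2,.6,.012,.024)&(f["hsv"][...,1]<60);d=biggest(d); print("dish",rect(P[d]),d.sum())
for n,(u,v) in dict(petri=(280,160),forc0=(329,147),forc1=(316,178),marker=(280,281),card=(338,300),beaker=(368,160),dropper=(233,155)).items(): print(n,np.round(P[v,u],3))
E
```

```text
yellow 287 [0.046 0.063 0.067]
(array([ 436.5, -266.5]), array([49.4, 41.2]), 22.6)
orange 268 [0.056 0.062 0.067]
(array([ 451.3, -354.5]), array([49.3, 42.4]), -6.6)
red [320.22777778 222.73333333] 180 0.06652955373355529 (array([563.4, -37.7]), array([40.8, 40.1]), 4.4)
red [216.65605096 257.14649682] 314 0.02083511825716111 (array([444.5, 254. ]), array([83.2, 54.4]), 9.8)
grip (array([609.4,  -1.7]), array([99.5, 16.6]), 82.8) [ 0.60801915 -0.00407566  0.13801552]
jarb (array([ 551.7, -258. ]), array([49.4, 49.1]), 2.7) [ 0.55169064 -0.25821178  0.06806722]
walls (array([534.9,   5.7]), array([265.5,  14.9]), 82.0) 180
tray (array([ 388.4, -387.3]), array([74.7, 19.3]), -72.0) 34
dish (array([496.2, 462.3]), array([128. , 124.2]), -86.0) 456
petri [0.76  0.096 0.005]
forc0 [ 0.815 -0.052  0.006]
forc1 [ 0.714 -0.019  0.001]
marker [0.392 0.062 0.008]
card [ 0.352 -0.111  0.002]
beaker [ 0.774 -0.17   0.035]
dropper [0.749 0.235 0.049]
```

```bash
python3 -m creep '{"travel":[[0,0,6],[3,5,12],[6,10,15],[9,15,17],[12,20,17]],"spin":[0,5,12,20,28],"grip":[8.5,8.5,8.5,8.5,8.5]}'
python3 -m creep '{"travel":[[3,5,0],[6,10,0],[9,16,0],[12,22,0],[15.3,28,0]],"spin":[6,13,20,26,30],"grip":[8.5,8.5,8.5,8.5,8.5]}'
python3 -m creep '{"travel":[[1,2,0],[1.5,4,0],[1.5,4,0]],"spin":[0,0,0],"grip":[8.5,8.5,8.5]}'
python3 - <<'E'
from h import *
f=snap("wrist"); cv2.imwrite("pics/w1.png",f["color"]); np.save("w1.npy",f["P"]); np.save("w1h.npy",f["hsv"])
s=st(); print(s["time"],s["position"],s["orientation"],f["mount"])
E
```

```text
time: 0.78
position: [0.3539, -0.3345, 0.4007]
orientation: [179.9, 0.0, 53.1]
contact_force: [1.5, -0.7, -0.2]
finger_gap: 0.0847
finger_force: 0.0
time: 1.4
position: [0.4994, -0.0675, 0.3995]
orientation: [-180.0, 0.0, 83.0]
contact_force: [0.9, -0.8, -0.1]
finger_gap: 0.0849
finger_force: 0.0
time: 1.78
position: [0.514, -0.0281, 0.3992]
orientation: [-180.0, -0.0, 83.0]
contact_force: [-0.5, -1.4, 0.3]
finger_gap: 0.0851
finger_force: 0.0
1.825 [ 0.51383173 -0.02923479  0.3993351 ] [-1.79973997e+02  1.26453441e-02  8.28919820e+01] [[ 8.68512838e-04 -9.65066111e-01 -2.62005051e-01  6.64020620e-02]
 [ 9.99999397e-01  1.01443503e-03 -4.21688657e-04 -5.30471579e-04]
 [ 6.72744535e-04 -2.62004527e-01  9.65066410e-01 -1.42414048e-01]
 [ 0.00000000e+00  0.00000000e+00  0.00000000e+00  1.00000000e+00]]
```

View pics/w1.png

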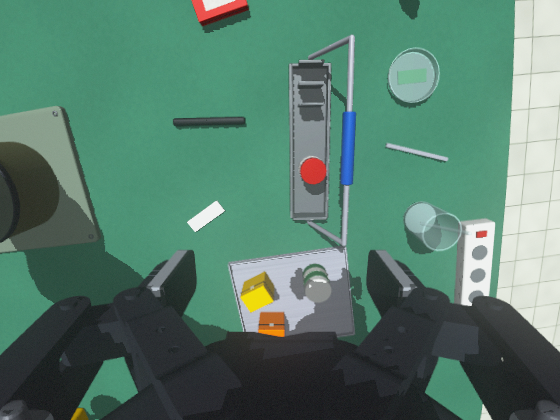

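The wrist view shows the carrier (columns 289–330, rows 60–222), the grip at about (348,148), the used lid at (313,171), and the dividers near rows 85 and 105. The petri dish and forceps are well to the right.

```bash
python3 - <<'E'
import numpy as np,cv2
from h import rect,biggest
P=np.load("w1.npy");H=np.load("w1h.npy")
z=P[...,2]
def box(x0,x1,y0,y1,z0,z1): return (P[...,0]>x0)&(P[...,0]<x1)&(P[...,1]>y0)&(P[...,1]<y1)&(z>z0)&(z<z1)
m=box(.4,.62,-.2,.2,.02,.030)&(H[...,1]<70); n,l,s,c=cv2.connectedComponentsWithStats(m.astype(np.uint8))
for i in range(1,n):
  if s[i,4]>40: print("wall",s[i,4],c[i].round(),rect(P[l==i]))
m=box(.4,.62,-.2,.2,.04,.056)&(H[...,1]<70); n,l,s,c=cv2.connectedComponentsWithStats(m.astype(np.uint8))
for i in range(1,n):
  if s[i,4]>20: print("div",s[i,4],c[i].round(),rect(P[l==i]),P[l==i][:,2].mean())
m=box(.4,.75,-.2,.2,.1,.16)&(H[...,0]>105)&(H[...,0]<125)&(H[...,1]>120); print("grip",rect(P[m]),np.median(P[m],0),P[m][:,2].max())
m=biggest(box(.5,.62,-.1,.02,.055,.08)&((H[...,0]<6)|(H[...,0]>174))&(H[...,1]>140)); print("lid",rect(P[m]),np.median(P[m],0))
E
```

```text
wall 992 [310. 136.] (array([566.5,   4.2]), array([266.9,  70.1]), 83.7)
div 31 [315.  54.] (array([587.6, 144.1]), array([7.7, 6.7]), -2.9) 0.04739194569385634
div 104 [310.  62.] (array([579.9, 134.1]), array([39.3,  4.5]), -5.5) 0.04829736373653342
div 124 [311.  83.] (array([577.1, 102.3]), array([38.5,  5.7]), -6.4) 0.04814291150188974
div 75 [310. 104.] (array([573.3,  70.1]), array([40.1,  3.3]), -6.6) 0.04943853243484748
div 30 [305. 162.] (array([554.7, -22.9]), array([37.1, 10.5]), 36.2) 0.04855088865511041
div 25 [313. 225.] (array([ 559.3, -136.9]), array([9.4, 6.8]), -9.0) 0.04887147131738975
grip (array([6.096e+02, 3.000e-01]), array([99.6, 17.3]), 84.2) [0.60853197 0.00144814 0.13877473] 0.14208788031514985
lid (array([565.2, -35.8]), array([41.6, 39.9]), 84.4) [ 0.56489043 -0.0357662   0.06679886]
```

```bash
python3 -m creep '{"travel":[[4,1.5,-4],[8,3,-9],[9.6,2.9,-14],[9.6,2.9,-19],[9.6,2.9,-21]],"spin":[0,1,1,1,1],"grip":[5,5,5,5,5]}'
python3 -m creep '{"travel":[[0,0,-3],[0,0,-6],[0,0,-7.7],[0,0,-7.7],[0,0,-7.7]],"spin":[0,0,0,0,0],"grip":[5,5,5,5,5]}'
python3 -m creep '{"travel":[[0,0,0],[0,0,0],[0,0,0],[0,0,0],[0,0,0]],"spin":[0,0,0,0,0],"grip":[1,1,1,1,1]}'
```

```text
time: 2.45
position: [0.6088, -0.0017, 0.1867]
orientation: [-179.8, 0.1, 83.8]
contact_force: [-0.4, 1.3, 0.3]
finger_gap: 0.0496
finger_force: 0.0
time: 3.08
position: [0.6104, -0.0005, 0.1136]
orientation: [179.9, -0.0, 83.8]
contact_force: [0.4, -0.0, -0.2]
finger_gap: 0.0502
finger_force: 0.0
time: 3.7
position: [0.6104, -0.0003, 0.1132]
orientation: [179.9, -0.0, 83.8]
contact_force: [0.7, -0.9, 4.9]
finger_gap: 0.0164
finger_force: 58.4
```

```bash
python3 -m creep '{"travel":[[1.1,-0.1,-0.5],[2.16,-0.23,-1.17],[3.05,-0.32,-1.9],[3.9,-0.42,-2.65],[4.65,-0.5,-3.5]],"spin":[0,0,0,0,0],"grip":[1,1,1,1,1]}'
python3 -m creep '{"travel":[[0.68,-0.07,-0.94],[1.25,-0.13,-1.9],[1.71,-0.18,-3],[2.1,-0.22,-4],[2.35,-0.25,-5.2]],"spin":[0,0,0,0,0],"grip":[1,1,1,1,1]}'
python3 -m creep '{"travel":[[0.06,0,-0.6],[0.1,0,-1.15],[0.1,0,-1.4],[0.1,0,-1.4]],"spin":[0,0,0,0],"grip":[1,1,1,1]}'
```

```text
time: 4.32
position: [0.6563, -0.0052, 0.0775]
orientation: [-179.9, 0.0, 83.9]
contact_force: [-6.4, 0.4, 8.3]
finger_gap: 0.016
finger_force: 62.9
time: 4.95
position: [0.6801, -0.0077, 0.0251]
orientation: [-180.0, -0.0, 83.9]
contact_force: [-3.4, 0.2, 7.4]
finger_gap: 0.0161
finger_force: 65.0
time: 5.45
position: [0.6818, -0.0079, 0.0115]
orientation: [179.9, -0.0, 83.8]
contact_force: [7.0, -0.6, -1.7]
finger_gap: 0.0159
finger_force: 66.0
```

```bash
python3 -m creep '{"travel":[[0,0,0],[0,0,0],[0,0,0.1],[0,0,3],[0,0,7]],"spin":[0,0,0,0,0],"grip":[5,5,5,5,5]}'
python3 -m creep '{"travel":[[0,0,5],[-3,0,9],[-8,-0.5,14],[-13,-1,18],[-15,-1.5,20]],"spin":[0,0,0,0,0],"grip":[6,6,6,6,6]}'
python3 -m creep '{"travel":[[0,0,0],[0,0,0]],"spin":[0,0],"grip":[6,6]}'
cat > car.py <<'E'
from h import *
f=snap("wrist"); P=f["P"];H=f["hsv"];z=P[...,2]
m=near(f,.4,.62,-.2,.2,.02,.030)&(H[...,1]<70); print("wall",rect(P[biggest(m)]))
m=near(f,.4,.62,-.2,.2,.04,.056)&(H[...,1]<70); n,l,s,c=cv2.connectedComponentsWithStats(m.astype(np.uint8))
for i in range(1,n):
  if s[i,4]>40: print("div",s[i,4],c[i].round(),rect(P[l==i]),P[l==i][:,2].mean().round(4))
m=near(f,.4,.75,-.2,.2,.01,.16)&mask(f,"blue"); print("grip",rect(P[m]),np.median(P[m],0).round(4),P[m][:,2].max().round(4))
m=biggest(near(f,.5,.62,-.15,.1,.055,.08)&mask(f,"red")); print("lid",rect(P[m]),np.median(P[m],0).round(4))
print(st()["time"],st()["position"],st()["orientation"])
cv2.imwrite("pics/car.png",f["color"])
E
python3 car.py
```

```text
time: 6.08
position: [0.6803, -0.0077, 0.0817]
orientation: [-179.9, 0.0, 83.9]
contact_force: [0.2, -0.8, 0.3]
finger_gap: 0.0503
finger_force: 0.0
time: 6.7
position: [0.5292, -0.0229, 0.2835]
orientation: [179.9, 0.0, 83.9]
contact_force: [-0.6, 0.1, 0.7]
finger_gap: 0.0606
finger_force: 0.0
time: 6.95
position: [0.5311, -0.0227, 0.2811]
orientation: [-180.0, -0.0, 83.9]
contact_force: [0.2, -0.2, -0.4]
finger_gap: 0.0602
finger_force: 0.0
wall (array([567.9,   4.2]), array([267. ,  69.1]), 83.9)
div 208 [310.  47.] (array([580.5, 134.2]), array([39.8,  5.1]), -6.1) 0.0484
div 187 [308.  75.] (array([577. , 102.5]), array([39.8,  5.7]), -6.8) 0.0485
div 132 [308. 102.] (array([573.7,  70.5]), array([39.5,  3.8]), -5.7) 0.0496
div 44 [302. 174.] (array([559. , -19.4]), array([32.1,  8.4]), 21.0) 0.0468
grip (array([679.7,  -7.9]), array([99. , 16.5]), 84.3) [ 0.6784 -0.0051  0.0418] 0.0451
lid (array([565.2, -36. ]), array([42.7, 41.8]), -84.1) [ 0.5649 -0.035   0.0667]
7.0 [ 0.53114353 -0.02259639  0.28076445] [-1.79942882e+02 -6.84360937e-03  8.38643177e+01]
```

```bash
python3 -m creep '{"travel":[[2,-0.7,-5],[3.4,-1.3,-10],[3.4,-1.3,-15],[3.4,-1.3,-19],[3.4,-1.3,-19]],"spin":[0,0,0,0,0],"grip":[6.5,6.5,6.5,6.5,6.5]}'
python3 -m creep '{"travel":[[0,0,-3],[0,0,-5.5],[0,0,-5.5],[0,0,-5.5]],"spin":[0,0,0,0],"grip":[6.5,6.5,6.5,6.5]}'
python3 -m creep '{"travel":[[0,0,0],[0,0,0],[0,0,0],[0,0,0.5],[0,0,3]],"spin":[0,0,0,0,0],"grip":[3,3,3,3,3]}'
```

```text
time: 7.62
position: [0.5636, -0.0353, 0.0887]
orientation: [-179.7, 0.0, 83.9]
contact_force: [-0.4, 0.6, 0.7]
finger_gap: 0.065
finger_force: 0.0
time: 8.12
position: [0.5657, -0.0357, 0.0381]
orientation: [179.9, -0.0, 83.9]
contact_force: [0.2, -0.4, 0.8]
finger_gap: 0.0648
finger_force: 0.0
time: 8.75
position: [0.5643, -0.0357, 0.0664]
orientation: [-179.9, 0.0, 83.9]
contact_force: [-0.0, 0.4, -1.2]
finger_gap: 0.0422
finger_force: 61.3
```

```bash
python3 -m creep '{"travel":[[0,0,5],[0,2,9],[-1,7,10],[-2,12,10],[-3,17,10]],"spin":[0,0,0,0,0],"grip":[3,3,3,3,3]}'
python3 -m creep '{"travel":[[-1,6,0],[-2,12,0],[-3,18,0],[-4,24,0],[-4,29,0]],"spin":[0,0,0,0,0],"grip":[3,3,3,3,3]}'
python3 -m creep '{"travel":[[0,0,0],[0,0,0]],"spin":[0,0],"grip":[3,3]}'
python3 - <<'E'
from h import *
f=snap("wrist");P=f["P"]; print(st()["position"])
d=near(f,.35,.65,.3,.6,.011,.024)&(f["hsv"][...,1]<60); print(rect(P[biggest(d)]),d.sum())
cv2.imwrite("pics/dish.png",f["color"])
f=snap("top");P=f["P"]; m=mask(f,"red")&near(f,.3,.6,.1,.35,.005,.04);m=biggest(m);print("slides",rect(P[m]))
E
```

```text
time: 9.38
position: [0.5344, 0.1357, 0.1672]
orientation: [180.0, -0.0, 83.8]
contact_force: [-0.2, 0.4, -2.7]
finger_gap: 0.0422
finger_force: 61.6
time: 10.0
position: [0.4936, 0.4268, 0.1671]
orientation: [-180.0, -0.0, 83.9]
contact_force: [0.9, -0.7, -1.7]
finger_gap: 0.0424
finger_force: 61.6
time: 10.25
position: [0.495, 0.4236, 0.1666]
orientation: [-180.0, 0.0, 83.8]
contact_force: [-0.2, -0.5, -1.2]
finger_gap: 0.0421
finger_force: 61.6
[0.49532415 0.42316048 0.1667494 ]
(array([497.3, 465.2]), array([127.5, 122.1]), -4.9) 5541
slides (array([444.3, 254.2]), array([83.2, 54.6]), 9.2)
```

View pics/dish.png

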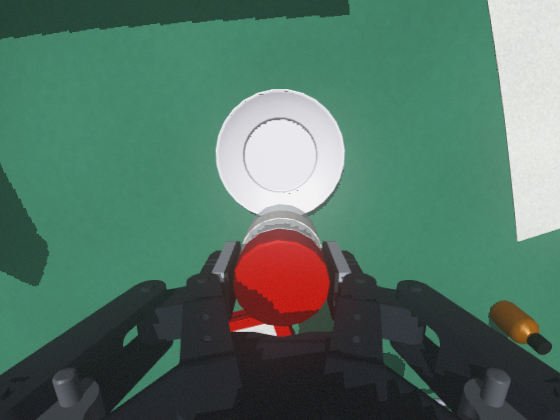

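The dish is centred near (281,153), and the jar is gripped upright above its near edge. I'll place it at (497,463).

```bash
python3 -m creep '{"travel":[[0.2,4,0],[0.2,4,-5],[0.2,4,-10],[0.2,4,-12],[0.2,4,-12.8]],"spin":[0,0,0,0,0],"grip":[3,3,3,3,3]}'
python3 -m creep '{"travel":[[0,0,0],[0,0,0],[0,0,0],[0,0,0.5],[0,0,4]],"spin":[0,0,0,0,0],"grip":[3,6,6,6,6]}'
python3 -m creep '{"travel":[[0,0,5],[0,-5,10],[-1,-11,15],[-3,-17,17],[-4,-23,17]],"spin":[0,0,0,0,0],"grip":[7,7,7,7,7]}'
python3 -m creep '{"travel":[[0,-2,0],[0,-2,0]],"spin":[0,0],"grip":[7,7]}'
python3 - <<'E'
from h import *
f=snap("top");P=f["P"];m=biggest(mask(f,"red")&near(f,.4,.6,.4,.55,.05,.09));print("lid",rect(P[m]),np.median(P[m],0))
f=snap("wrist");P=f["P"];print(st()["position"],st()["orientation"])
m=biggest(mask(f,"red")&near(f,.3,.6,.1,.35,.005,.04));print("slides",rect(P[m]))
cv2.imwrite("pics/sl.png",f["color"])
E
```

```text
time: 10.98
position: [0.4974, 0.464, 0.0387]
orientation: [180.0, -0.0, 83.8]
contact_force: [0.9, 0.2, -2.2]
finger_gap: 0.0426
finger_force: 61.6
time: 11.6
position: [0.4962, 0.4636, 0.0778]
orientation: [-179.9, 0.1, 83.9]
contact_force: [-0.4, 0.2, 1.1]
finger_gap: 0.0602
finger_force: 0.0
time: 12.22
position: [0.4611, 0.2556, 0.2475]
orientation: [179.9, -0.1, 83.9]
contact_force: [2.5, -0.6, -0.7]
finger_gap: 0.0699
finger_force: 0.0
time: 12.48
position: [0.4619, 0.2361, 0.2462]
orientation: [180.0, -0.0, 83.8]
contact_force: [0.6, 0.2, -0.6]
finger_gap: 0.0701
finger_force: 0.0
lid (array([494.2, 463.1]), array([39.4, 32.9]), 32.7) [0.49423733 0.46221163 0.06613527]
[0.4615216  0.23799979 0.24562369] [-1.79992855e+02 -4.47405991e-02  8.39007647e+01]
slides (array([445.3, 256.5]), array([83.2, 53.9]), 10.4)
```

View pics/sl.png

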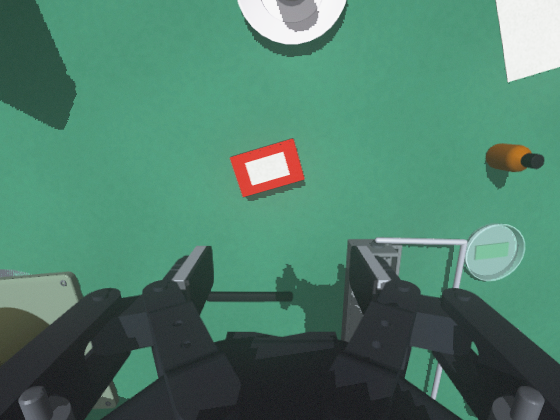

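The red box centre is at about (267,168), the dish jar stands upright, and the carrier and handle are folded at right. I'll grasp the box about 30 mm from its far end and see how it behaves when lifted.

```bash
python3 -m creep '{"travel":[[0,1,-3],[-0.4,2,-6],[-0.4,2,-9],[-0.4,2,-12],[-0.4,2,-15]],"spin":[-10,-20,-30,-40,-50],"grip":[7,7,7,7,7]}'
python3 -m creep '{"travel":[[0,0,-2],[0,0,-4],[0,0,-4],[0,0,-4],[0,0,-4]],"spin":[-10,-20,-23.7,-23.7,-23.7],"grip":[7,7,7,7,7]}'
python3 - <<'E'
from h import *
f=snap("wrist");P=f["P"];s=st();print(s["position"],s["orientation"])
m=biggest(mask(f,"red")&near(f,.3,.6,.1,.35,.005,.04));print("slides",m.sum(),rect(P[m]))
f=snap("top");P=f["P"];m=biggest(mask(f,"red")&near(f,.3,.6,.1,.35,.005,.04));print("slides top",rect(P[m]))
E
```

```text
time: 13.2
position: [0.4572, 0.2584, 0.0942]
orientation: [-180.0, -0.0, 33.6]
contact_force: [0.8, 1.0, -0.7]
finger_gap: 0.0702
finger_force: 0.0
time: 13.82
position: [0.4574, 0.2576, 0.0555]
orientation: [-180.0, -0.0, 10.3]
contact_force: [-0.2, -0.2, 0.2]
finger_gap: 0.0699
finger_force: 0.0
[0.45745246 0.2573884  0.05562639] [-1.79977600e+02 -1.02481212e-02  1.02701431e+01]
slides 6109 (array([445.6, 256.6]), array([84. , 53.6]), 10.3)
slides top (array([427.2, 231.9]), array([49.8, 24.5]), -7.1)
```

Aligned to within a millimetre, so I'll descend, close and lift.

```bash
python3 -m creep '{"travel":[[0,0,-2.5],[0,0,-4.5],[0,0,-5.3],[0,0,-5.3],[0,0,-5.3]],"spin":[0,0,0,0,0],"grip":[7,7,7,7,7]}'
python3 -m creep '{"travel":[[0,0,0],[0,0,0],[0,0,0],[0,0,0],[0,0,0]],"spin":[0,0,0,0,0],"grip":[5.2,5.2,5.2,5.2,5.2]}'
python3 -m creep '{"travel":[[0,0,2],[0,0,5],[0,0,9],[0,0,9],[0,0,9]],"spin":[0,0,0,0,0],"grip":[5.2,5.2,5.2,5.2,5.2]}'
cat > tilt.py <<'E'
from h import *
import sys
s=st(); p=s["position"]
for n in("wrist","side"):
    f=snap(n);P=f["P"]; m=mask(f,"red")&near(f,p[0]-.12,p[0]+.12,p[1]-.1,p[1]+.1,-.01,.25)
    if m.sum()<50: print(n,"none");continue
    m=biggest(m); X=P[m]; yaw=np.radians(s["orientation"][2]); a=(X-p)@np.array([np.cos(yaw),np.sin(yaw),0])*1000
    z=X[:,2]*1000; k=np.polyfit(a,z,1)
    print(n,m.sum(),"along",np.percentile(a,[1,99]).round(1),"z",np.percentile(z,[1,99]).round(1),"slope deg",np.degrees(np.arctan(k[0])).round(1))
    if len(sys.argv)>1: cv2.imwrite(f"pics/{sys.argv[1]}_{n}.png",f["color"])
print(np.round(p,4),s["finger_gap"],s["finger_force"],np.round(s["contact_force"],1))
E
python3 tilt.py t1
```

```text
time: 14.55
position: [0.4577, 0.2571, 0.0033]
orientation: [-180.0, -0.0, 10.2]
contact_force: [0.4, -0.4, 0.8]
finger_gap: 0.0703
finger_force: 0.0
time: 15.18
position: [0.4577, 0.2571, 0.0034]
orientation: [-180.0, -0.1, 10.1]
contact_force: [-2.1, -0.3, 12.2]
finger_gap: 0.0531
finger_force: 49.1
time: 15.8
position: [0.4573, 0.2569, 0.0923]
orientation: [-180.0, 0.0, 10.2]
contact_force: [0.1, -0.1, -1.4]
finger_gap: 0.0532
finger_force: 49.0
wrist 8343 along [-32.7  29.8] z [104.6 112. ] slope deg -0.6
side 403 along [-52.6 -12.1] z [1.000e-01 1.123e+02] slope deg -13.0
[0.4573 0.2569 0.0923] 0.053156020804730954 48.982760310173035 [ 0.1 -0.1 -1.4]
```

View pics/t1_wrist.png

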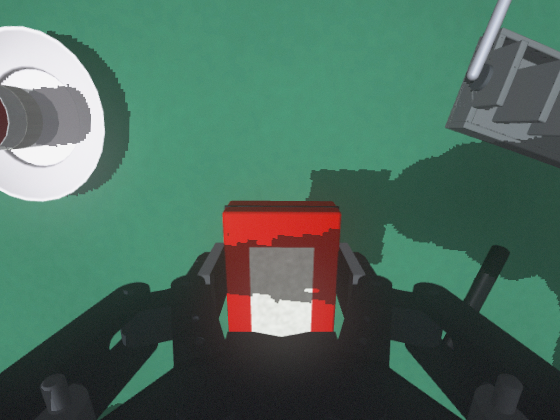

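The box is held level, its free end hidden under the gripper. Finger force seems to follow the commanded gap, so I'll loosen gently and let gravity swing the long end down.

```bash
python3 -m creep '{"travel":[[0,0,-3],[0,0,-3]],"spin":[0,0],"grip":[5.25,5.25]}'
python3 -m creep '{"travel":[[0,0,0],[0,0,0]],"spin":[0,0],"grip":[5.28,5.28]}'
python3 tilt.py
python3 -m creep '{"travel":[[0,0,0],[0,0,0]],"spin":[0,0],"grip":[5.3,5.3]}'
python3 tilt.py
```

```text
time: 16.15
position: [0.4564, 0.2563, 0.0608]
orientation: [179.9, 0.2, 10.1]
contact_force: [-0.2, 0.1, -1.0]
finger_gap: 0.0528
finger_force: 48.8
time: 16.4
position: [0.4577, 0.257, 0.0633]
orientation: [-180.0, -0.0, 10.2]
contact_force: [0.6, 0.5, -0.5]
finger_gap: 0.0528
finger_force: 46.1
wrist 8339 along [-32.9  29.7] z [75.7 83. ] slope deg -0.7
side 398 along [-52.9 -12.3] z [-0.3 84. ] slope deg -11.3
[0.4577 0.257  0.0633] 0.05278452591839106 46.120725274086 [ 0.6  0.5 -0.5]
time: 16.75
position: [0.4575, 0.2569, 0.0627]
orientation: [-180.0, -0.0, 10.2]
contact_force: [-0.5, -0.2, -1.5]
finger_gap: 0.0528
finger_force: 38.5
wrist 8340 along [-32.8  29.7] z [75.1 82.5] slope deg -0.7
side 395 along [-52.8 -11.9] z [ 0.  83.1] slope deg -11.8
[0.4575 0.2569 0.0627] 0.05284006217450386 38.464266657829285 [-0.5 -0.2 -1.5]
```

```bash
python3 -m creep '{"travel":[[0,0,0],[0,0,0]],"spin":[0,0],"grip":[5.34,5.34]}' | tail -2
python3 tilt.py | head -1
python3 -m creep '{"travel":[[0,0,0],[0,0,0]],"spin":[0,0],"grip":[5.37,5.37]}'| tail -2
python3 tilt.py | head -1
python3 -m creep '{"travel":[[0,0,0],[0,0,0]],"spin":[0,0],"grip":[5.38,5.38]}'| tail -2
python3 tilt.py
```

```text
finger_gap: 0.0534
finger_force: 23.1
wrist 8332 along [-32.6  29.7] z [75.  82.4] slope deg -0.7
finger_gap: 0.054
finger_force: 11.7
wrist 8347 along [-32.6  29.7] z [75.3 82.5] slope deg -0.4
finger_gap: 0.0536
finger_force: 8.2
wrist 8332 along [-32.8  29.8] z [75.7 82.5] slope deg -0.6
side 397 along [-52.8 -11.8] z [ 0.2 83.4] slope deg -12.3
[0.4575 0.2569 0.0626] 0.05357020151709372 8.170861601829529 [ 0.   0.2 -0.7]
```

```bash
python3 -m creep '{"travel":[[0,0,-0.8],[0,0,-0.8],[0,0,-0.8]],"spin":[0,0,0],"grip":[5.39,5.39,5.39]}' | tail -2
python3 tilt.py | head -1
python3 -m creep '{"travel":[[0,0,0],[0,0,0]],"spin":[0,0],"grip":[5.394,5.394]}'| tail -2
python3 tilt.py |head -1
python3 -m creep '{"travel":[[0,0,0],[0,0,0]],"spin":[0,0],"grip":[5.397,5.397]}'| tail -2
python3 tilt.py
```

```text
finger_gap: 0.0542
finger_force: 4.9
wrist 8092 along [-32.7  29.7] z [67.  74.5] slope deg -0.6
finger_gap: 0.0537
finger_force: 3.7
wrist 8093 along [-32.6  29.7] z [67.4 74.7] slope deg -0.6
finger_gap: 0.0539
finger_force: 2.8
wrist 8082 along [-32.6  29.8] z [67.3 74.6] slope deg -0.6
side 392 along [-52.9 -12.1] z [-1.1 75.4] slope deg -9.4
[0.4575 0.2569 0.0546] 0.05387217364425086 2.8422098234295845 [-0.1  0.8 -0.1]
```

```bash

python3 -m creep '{"travel":[[0,0,0],[0,0,0]],"spin":[0,0],"grip":[5.399,5.399]}'| tail -1
python3 tilt.py | head -1
python3 -m creep '{"travel":[[0,0,0],[0,0,0]],"spin":[0,0],"grip":[5.401,5.401]}'| tail -1
python3 tilt.py | head -1
python3 -m creep '{"travel":[[0,0,0],[0,0,0]],"spin":[0,0],"grip":[5.402,5.402]}'| tail -1
python3 tilt.py
```

```text
finger_force: 2.3
wrist 8080 along [-32.6  29.8] z [67.3 74.6] slope deg -0.5
finger_force: 1.8
wrist 8095 along [-32.7  29.7] z [67.3 74.7] slope deg -0.5
finger_force: 1.0
wrist 3660 along [17.7 28.7] z [80.3 86. ] slope deg -21.1
side 344 along [-7.2 27.3] z [ 2.7 86. ] slope deg 64.3
[0.4574 0.2569 0.0546] 0.054101676489817105 0.9568363521248102 [ 0.3  0.6 -1. ]
```

It swung, so I'll clamp it now and look.

```bash

python3 -m creep '{"travel":[[0,0,0],[0,0,0]],"spin":[0,0],"grip":[5.3,5.3]}'| tail -1
python3 tilt.py t2
```

```text
finger_force: 24.8
wrist 5175 along [14.7 27.1] z [11.4 85.3] slope deg 48.8
side 349 along [-6.9 28. ] z [-0.5 86. ] slope deg 63.6
[0.4575 0.2569 0.0547] 0.05356884167368061 24.791167974472046 [-0.6  0.3  2.4]
```

```bash
python3 - <<'E'
import cv2,numpy as np
a=cv2.imread("pics/t2_wrist.png");b=cv2.imread("pics/t2_side.png")[200:410,200:480]
cv2.imwrite("pics/t2.png",np.hstack([cv2.resize(a,(400,300)),cv2.resize(b,(400,300))]))
E
```

```text
(no output)
```

View pics/t2.png

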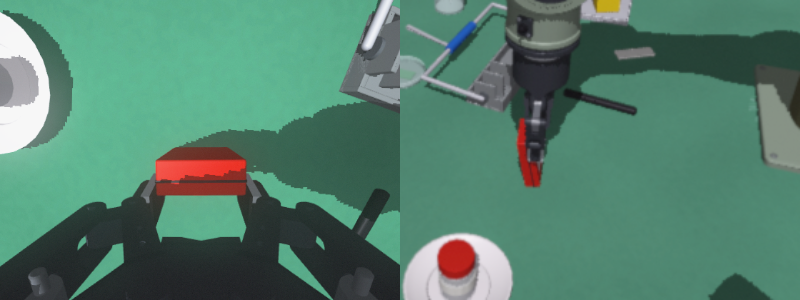

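The box hangs about 20° off vertical with its lower end on the bench. I'll drag the pads back under a light grip so it pivots upright.

```bash

python3 -m creep '{"travel":[[0,0,0],[-0.5,-0.1,0],[-1,-0.2,0],[-1,-0.2,0]],"spin":[0,0,0,0],"grip":[5.38,5.38,5.38,5.38]}'| tail -4
python3 tilt.py
python3 -m creep '{"travel":[[-0.5,-0.1,0],[-0.9,-0.2,0],[-0.9,-0.2,0]],"spin":[0,0,0],"grip":[5.38,5.38,5.38]}'| tail -4
python3 tilt.py t3
```

```text
orientation: [180.0, 0.0, 10.2]
contact_force: [0.4, 0.1, 1.2]
finger_gap: 0.0538
finger_force: 7.9
wrist 5251 along [14.3 27.1] z [ 6.8 85.3] slope deg 53.3
side 359 along [-6.3 27.7] z [-0.6 85.7] slope deg 64.8
[0.447  0.2548 0.0546] 0.053757243820931985 7.911892980337143 [0.4 0.1 1.2]
orientation: [-180.0, 0.0, 10.2]
contact_force: [0.1, -0.6, 1.1]
finger_gap: 0.0538
finger_force: 7.9
wrist 5266 along [14.2 27.1] z [ 6.5 85.3] slope deg 54.3
side 354 along [-5.6 27.5] z [ 2.7 85.5] slope deg 65.5
[0.4381 0.2528 0.0546] 0.0537893879724198 7.869143486022949 [ 0.1 -0.6  1.1]
```

```bash
python3 -c "
from h import *;print(np.round(st()['qpos'],1))"
python3 -m creep '{"travel":[[0,0,0],[0,0,2],[0,0,5]],"spin":[0,0,0],"grip":[5.3,5.3,5.3]}'| tail -1
```

```text
[ -36.2   51.8    4.8  109.   -11.2   19.7 -102.5]
finger_force: 24.9
```

```bash

python3 -m creep '{"travel":[[0,-2,0],[1,-5,0],[2,-8,0],[3,-11,0],[4,-14,0]],"spin":[10,20,30,40,50],"grip":[5.3,5.3,5.3,5.3,5.3]}'| tail -1
python3 -m creep '{"travel":[[0,-2,0],[1,-4,0],[2,-6,0],[2.7,-6.2,0],[2.7,-6.2,0]],"spin":[10,20,30,40,50],"grip":[5.3,5.3,5.3,5.3,5.3]}'| tail -1
python3 -m creep '{"travel":[[0,0,0],[0,0,0],[0,0,0],[0,0,0],[0,0,0]],"spin":[10,20,30,40,50],"grip":[5.3,5.3,5.3,5.3,5.3]}'| tail -1
python3 -m creep '{"travel":[[0,0,0],[0,0,0],[0,0,0],[0,0,0]],"spin":[10,13.7,13.7,13.7],"grip":[5.3,5.3,5.3,5.3]}'
python3 tilt.py
```

```text
finger_force: 24.9
finger_force: 24.9
finger_force: 24.9
time: 24.3
position: [0.5055, 0.0508, 0.1045]
orientation: [-180.0, 0.0, 173.7]
contact_force: [0.2, -0.7, 0.1]
finger_gap: 0.0537
finger_force: 24.9
wrist 5377 along [16.  28.2] z [ 58.9 135.1] slope deg 54.3
side 411 along [-5.4 27. ] z [ 52.5 136.7] slope deg 62.2
[0.5055 0.0508 0.1045] 0.053734488631432736 24.936236143112183 [ 0.2 -0.7  0.1]
```

```bash

python3 -m creep '{"travel":[[0,0,-3],[0,0,-4.8],[0,0,-4.8]],"spin":[0,0,0],"grip":[5.3,5.35,5.36]}'| tail -4
python3 -m creep '{"travel":[[0.4,0,0],[0.8,-0.1,0],[1.2,-0.1,0],[1.4,-0.15,0],[1.4,-0.15,0]],"spin":[0,0,0,0,0],"grip":[5.36,5.36,5.36,5.36,5.36]}'| tail -4
python3 tilt.py
python3 -m creep '{"travel":[[0.4,0,0],[0.8,-0.1,0],[0.8,-0.1,0]],"spin":[0,0,0],"grip":[5.36,5.36,5.36]}'| tail -4
python3 tilt.py
```

```text
orientation: [-180.0, -0.1, 173.8]
contact_force: [0.2, 0.6, 0.3]
finger_gap: 0.0535
finger_force: 15.7
orientation: [-180.0, -0.0, 173.8]
contact_force: [-0.7, 0.1, -1.0]
finger_gap: 0.0538
finger_force: 15.7
wrist 5422 along [16.  28.2] z [10.5 87.6] slope deg 51.1
side 386 along [-3.9 26.8] z [ 6.6 88.9] slope deg 59.2
[0.5195 0.0493 0.0566] 0.05378809095415324 15.732490718364716 [-0.7  0.1 -1. ]
orientation: [-180.0, 0.0, 173.8]
contact_force: [-0.5, 0.6, -0.9]
finger_gap: 0.0535
finger_force: 15.7
wrist 5427 along [16.  28.2] z [10.7 87.5] slope deg 51.6
side 389 along [-3.9 27. ] z [ 6.2 88.9] slope deg 59.6
[0.5277 0.0483 0.0565] 0.053514204850684484 15.732333362102509 [-0.5  0.6 -0.9]
```

```bash
python3 tilt.py t4; python3 - <<'E'
import cv2,numpy as np
a=cv2.imread("pics/t4_wrist.png")[80:380,100:460];b=cv2.imread("pics/t4_side.png")[180:310,200:360]
cv2.imwrite("pics/t4.png",np.hstack([cv2.resize(a,(400,330)),cv2.resize(b,(400,330))]))
E
```

```text
wrist 5426 along [16.  28.2] z [10.9 87.5] slope deg 51.5
side 389 along [-3.6 27. ] z [ 6.4 89.8] slope deg 59.5
[0.5274 0.0484 0.0566] 0.053646101618093966 15.73284924030304 [-0.  -0.6 -1.1]
```

View pics/t4.png

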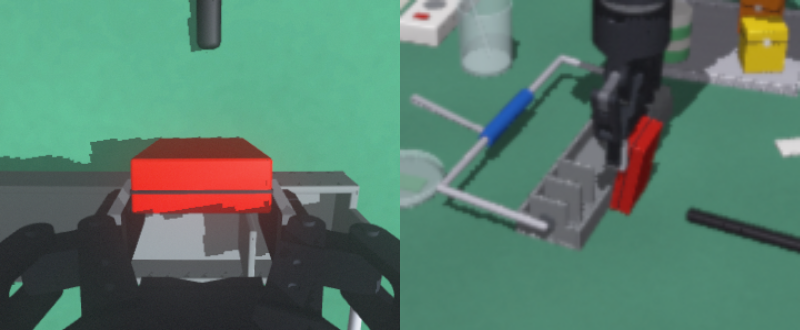

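```bash
cat > lean.py <<'E'
from h import *
s=st();p=s["position"];f=snap("wrist");X=f["P"][biggest(mask(f,"red")&near(f,p[0]-.1,p[0]+.1,p[1]-.1,p[1]+.1,-.01,.25))]
y=np.radians(s["orientation"][2]);a=(X-p)@np.array([np.cos(y),np.sin(y),0])*1000;z=X[:,2]*1000
zt=z.max()
for lo in np.arange(-10,90,10):
    m=(z>lo)&(z<lo+10)
    if m.sum()>30: print(lo,m.sum(),np.percentile(a[m],[2,50,98]).round(1))
m=z<zt-14;k=np.polyfit(z[m],a[m],1);print("side face lean",np.degrees(np.arctan(k[0])).round(1),"a at z=0",k[1].round(1)); print(np.round(p,4),np.round(s["contact_force"],1),s["finger_force"])
E
python3 lean.py
```

```text
0 32 [15.5 15.7 15.9]
10 119 [15.9 16.8 17.5]
20 157 [17.6 18.5 19.3]
30 159 [19.4 20.3 21. ]
40 198 [21.  21.9 22.7]
50 210 [22.7 23.5 24.2]
60 306 [24.2 25.1 26. ]
70 360 [25.9 26.8 27.6]
80 3891 [16.5 22.7 28.2]
side face lean 9.5 a at z=0 14.2
[0.5274 0.0484 0.0566] [ 0.2  0.7 -1.4] 15.732406675815582
```

Only 9.5° of lean remains, and the bottom is just reaching the wall. I'll advance another 12 mm.

```bash

python3 -m creep '{"travel":[[0.3,0,0],[0.6,-0.05,0],[0.9,-0.1,0],[1.2,-0.13,0],[1.2,-0.13,0]],"spin":[0,0,0,0,0],"grip":[5.37,5.37,5.37,5.37,5.37]}'| tail -4
python3 lean.py|tail -2
```

```text
orientation: [180.0, 0.0, 173.8]
contact_force: [-1.0, 0.3, -0.8]
finger_gap: 0.0537
finger_force: 11.9
side face lean 1.9 a at z=0 24.7
[0.5396 0.0471 0.0565] [-1.   0.3 -0.8] 11.889514178037643
```

```bash

python3 -m creep '{"travel":[[0.15,0,-0.1],[0.25,0,-0.2],[0.25,0,-0.2]],"spin":[0,0,0],"grip":[5.38,5.38,5.38]}'| tail -3
python3 lean.py|tail -2
python3 -m creep '{"travel":[[0,0,0],[0,0,0],[0,0,0]],"spin":[0,0,0],"grip":[5.39,5.43,5.8]}'| tail -3
python3 -m creep '{"travel":[[0,0,0],[0,0,0]],"spin":[0,0],"grip":[6.4,6.4]}'| tail -1
python3 lean.py
```

```text
contact_force: [-0.3, -0.4, -1.3]
finger_gap: 0.0541
finger_force: 7.8
side face lean 0.1 a at z=0 27.2
[0.542  0.047  0.0545] [-0.3 -0.4 -1.3] 7.802533507347107
contact_force: [-0.6, 0.3, -0.2]
finger_gap: 0.0582
finger_force: 0.0
finger_force: 0.0
0 168 [27.1 27.5 27.7]
10 273 [27.1 27.4 27.7]
20 305 [27.1 27.5 27.7]
30 372 [27.1 27.4 27.7]
40 449 [27.1 27.4 27.7]
50 529 [27.  27.4 27.8]
60 664 [26.9 27.4 27.8]
70 822 [27.  27.4 27.8]
80 3872 [15.1 21.9 27.5]
side face lean -0.0 a at z=0 27.3
[0.542  0.0471 0.0546] [ 0.2  0.2 -0.8] 0.0
```

It's standing upright on its short edge. I'll regrasp it centred.

```bash

python3 -m creep '{"travel":[[-0.8,0.09,0],[-1.63,0.18,0],[-1.63,0.18,-0.8],[-1.63,0.18,-1.45],[-1.63,0.18,-1.45]],"spin":[0,0,0,0,0],"grip":[6.4,6.4,6.4,6.4,6.4]}'| tail -5
python3 -m creep '{"travel":[[0,0,0],[0,0,0],[0,0,0],[0,0,1],[0,0,3]],"spin":[0,0,0,0,0],"grip":[5.6,5.2,5.2,5.2,5.2]}'| tail -3
python3 -m creep '{"travel":[[-0.5,0,5],[0,1,7],[1,2,7],[2,2,7],[2,2,7]],"spin":[0,-8,-18,-28,-38],"grip":[5.2,5.2,5.2,5.2,5.2]}'| tail -3
python3 -m creep '{"travel":[[0.6,1,0],[0.8,1.7,0],[0.8,1.7,0],[0.8,1.7,0],[0.8,1.7,0]],"spin":[-10,-20,-30,-40,-50],"grip":[5.2,5.2,5.2,5.2,5.2]}'| tail -3
python3 -m creep '{"travel":[[0,0,0],[0,0,0],[0,0,0]],"spin":[-2,-2,-2],"grip":[5.2,5.2,5.2]}'
python3 lean.py|tail -2
```

```text
position: [0.5255, 0.0489, 0.0394]
orientation: [-180.0, -0.0, 173.9]
contact_force: [0.6, 0.0, -0.1]
finger_gap: 0.0638
finger_force: 0.0
contact_force: [-0.2, 0.2, 0.2]
finger_gap: 0.0537
finger_force: 63.0
contact_force: [-0.7, -0.2, -1.1]
finger_gap: 0.0533
finger_force: 63.3
contact_force: [0.1, -0.5, -1.3]
finger_gap: 0.0535
finger_force: 63.3
time: 30.78
position: [0.5536, 0.0859, 0.1402]
orientation: [-180.0, -0.0, 84.0]
contact_force: [0.8, -0.6, -0.6]
finger_gap: 0.0535
finger_force: 63.3
side face lean 0.4 a at z=0 9.7
[0.5536 0.0859 0.1402] [ 0.8 -0.6 -0.6] 63.313761949539185
```

```bash

python3 -m creep '{"travel":[[1.5,0,0],[2.2,0.05,-2],[2.2,0.05,-4],[2.2,0.05,-4],[2.2,0.05,-4]],"spin":[0,0,0,0,0],"grip":[5.2,5.2,5.2,5.2,5.2]}'
python3 lean.py|tail -2
cat > car2.py <<'E'
from h import *
f=snap("wrist");P=f["P"];H=f["hsv"]; p=st()["position"];print(np.round(p,4))
c=np.array([.5666,.0039]);y=np.radians(-6.1);ex=np.array([np.cos(y),np.sin(y)]);ey=np.array([-ex[1],ex[0]])
d=(P[...,:2]-c)*1000; cx=d@ex; cy=d@ey
m=(f["depth"]>0)&(H[...,1]<70)&(abs(cx)<19)&(cy>60)&(cy<140)&(P[...,2]>.0465)&(P[...,2]<.054)
n,l,s,_=cv2.connectedComponentsWithStats(m.astype(np.uint8))
for i in range(1,n):
    if s[i,4]>30: k=l==i; print("div y",np.percentile(cy[k],[3,50,97]).round(1),"x",np.percentile(cx[k],[2,98]).round(1),P[k][:,2].mean().round(4))
q=(p[:2]-c)*1000; print("tcp in carrier",(q@ex).round(1),(q@ey).round(1))
cv2.imwrite("pics/c2.png",f["color"])
E
python3 car2.py
```

```text
time: 31.45
position: [0.5757, 0.0865, 0.1003]
orientation: [-180.0, -0.0, 83.9]
contact_force: [0.9, 0.2, -0.2]
finger_gap: 0.0534
finger_force: 63.3
side face lean -0.0 a at z=0 10.6
[0.5757 0.0865 0.1003] [ 0.9  0.2 -0.2] 63.32929730415344
[0.5759 0.0865 0.1007]
div y [129.6 132.1 134.3] x [-18.1  18.3] 0.0497
div y [ 96.5  99.8 102.5] x [-18.2  18.1] 0.0496
tcp in carrier 0.4 83.1
```

View pics/c2.png

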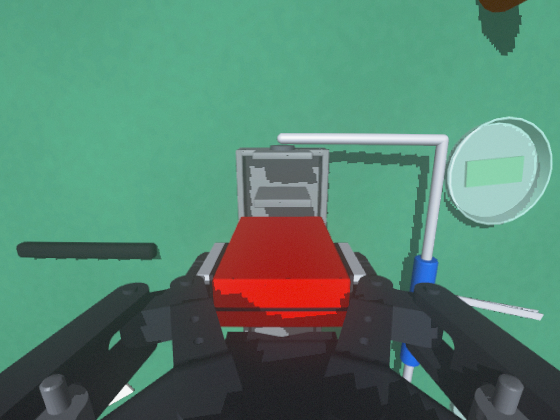

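The box sits over slot_1, with the next divider at carrier y≈99.5. Alignment is within 1 mm, so I'll lower it.

```bash

python3 -m creep '{"travel":[[0,0.03,-1.5],[0,0.03,-3],[0,0.03,-4],[0,0.03,-5],[0,0.03,-5]],"spin":[0,0,0,0,0],"grip":[5.2,5.2,5.2,5.2,5.2]}'
python3 -m creep '{"travel":[[0,0,-0.3],[0,0,-0.6],[0,0,-0.6]],"spin":[0,0,0],"grip":[5.2,5.2,5.2]}'
python3 lean.py|tail -2
```

```text
time: 32.17
position: [0.5753, 0.0867, 0.0494]
orientation: [-179.9, 0.0, 83.9]
contact_force: [0.7, -0.2, -0.7]
finger_gap: 0.0533
finger_force: 63.3
time: 32.55
position: [0.5759, 0.0867, 0.0453]
orientation: [179.9, -0.0, 83.8]
contact_force: [-6.1, -1.7, 20.7]
finger_gap: 0.0532
finger_force: 65.5
side face lean 0.1 a at z=0 10.5
[0.5759 0.0867 0.0453] [-6.1 -1.7 20.7] 65.46249032020569
```

```bash

python3 -m creep '{"travel":[[0,0,0],[0,0,0],[0,0,0],[0,0,1],[0,0,5]],"spin":[0,0,0,0,0],"grip":[5.4,5.8,6.2,6.2,6.2]}'| tail -3
python3 -m creep '{"travel":[[0,0,5],[-2,-6,10],[-4,-12,12],[-6,-18,12],[-8,-24,12]],"spin":[0,0,0,0,0],"grip":[7,7,7,7,7]}'|tail -5
python3 -m creep '{"travel":[[-2,-3.5,0],[-2,-3.5,0],[-2,-3.5,0]],"spin":[0,0,0],"grip":[7,7,7]}'|tail -5
cat > sc.py <<'E'
from h import *
s=st();print(round(s["time"],2),np.round(s["position"],4),s["orientation"][2].round(1))
for n in("top","wrist"):
    f=snap(n);P=f["P"];cv2.imwrite(f"pics/sc_{n}.png",f["color"])
    for c in("yellow","orange"):
        m=mask(f,c)&near(f,.3,.65,-.5,.1,.05,.08)
        if m.sum()>40:
            m=biggest(m);z=np.median(P[m][:,2]);print(n,c,m.sum(),z.round(3),rect(plane(f,m&(abs(P[...,2]-z)<.006),z)))
    m=near(f,.4,.65,-.4,-.15,.060,.078)&(f["hsv"][...,1]<60)&(f["hsv"][...,2]>110)
    if m.sum()>40: m=biggest(m);print(n,"jarb",m.sum(),rect(P[m]),np.median(P[m],0).round(3))
    m=mask(f,"red")&near(f,.5,.65,.03,.17,.03,.12)
    if m.sum()>10: m=biggest(m);X=P[m];X=X[X[:,2]>X[:,2].max()-.01];print(n,"slide top",rect(X),np.percentile(X[:,2],[10,50,90]).round(3))
E
python3 sc.py
```

```text
contact_force: [0.7, 0.1, -0.0]
finger_gap: 0.062
finger_force: 0.0
position: [0.5017, -0.1349, 0.2148]
orientation: [179.9, 0.0, 83.9]
contact_force: [1.3, -0.6, -0.1]
finger_gap: 0.0698
finger_force: 0.0
position: [0.4827, -0.1675, 0.2141]
orientation: [180.0, -0.0, 83.9]
contact_force: [0.4, 0.3, 0.2]
finger_gap: 0.0698
finger_force: 0.0
34.23 [ 0.4827 -0.1675  0.2141] 83.9
top slide top (array([573.6,  84. ]), array([52.9, 22. ]), -7.4) [0.086 0.088 0.092]
wrist yellow 1532 0.063 (array([ 437.8, -263.6]), array([52.8, 40.6]), 22.4)
wrist orange 336 0.058 (array([ 455. , -338.2]), array([50.2, 13.2]), -6.0)
wrist jarb 604 (array([ 539.3, -255.6]), array([47.7, 21.9]), 84.6) [ 0.54  -0.253  0.069]
```

```bash

python3 -m creep '{"travel":[[3,-4,0],[6,-7.5,0],[7,-8.8,-4],[7,-8.8,-9],[7,-8.8,-9]],"spin":[0,0,0,0,0],"grip":[7.5,7.5,7.5,7.5,7.5]}'|tail -5
python3 -m creep '{"travel":[[0,0,-4],[0,0,-7.5],[0,0,-8.8],[0,0,-8.8]],"spin":[0,0,0,0],"grip":[7.5,7.5,7.5,7.5]}'|tail -5
python3 -m creep '{"travel":[[0,0,0],[0,0,0],[0,0,0],[0,0,1],[0,0,4]],"spin":[0,0,0,0,0],"grip":[4,4,4,4,4]}'|tail -5
python3 - <<'E'
from h import *
f=snap("wrist");P=f["P"];s=st();p=s["position"]
cv2.imwrite("pics/jb.png",f["color"])
m=near(f,p[0]-.06,p[0]+.06,p[1]-.08,p[1]+.08,p[2]+.02,p[2]+.045)&(f["hsv"][...,1]<60)&(f["hsv"][...,2]>110);m=biggest(m);print(rect(P[m]),np.percentile(P[m][:,2],[5,50,95]),p)
for c in("yellow","orange"):
  m=mask(f,c)&near(f,.3,.65,-.5,.1,.05,.08)
  if m.sum()>40:
     m=biggest(m);z=np.median(P[m][:,2]);print(c,m.sum(),z.round(3),rect(plane(f,m&(abs(P[...,2]-z)<.006),z)))
E
```

```text
position: [0.5515, -0.2547, 0.1213]
orientation: [-179.7, -0.1, 83.9]
contact_force: [1.1, 0.2, 1.0]
finger_gap: 0.0753
finger_force: 0.0
position: [0.5531, -0.256, 0.0368]
orientation: [180.0, 0.0, 83.9]
contact_force: [0.5, -0.2, 0.4]
finger_gap: 0.0749
finger_force: 0.0
position: [0.5519, -0.2559, 0.0761]
orientation: [-179.9, -0.0, 83.9]
contact_force: [-0.7, -0.3, 0.4]
finger_gap: 0.0487
finger_force: 62.2
(array([ 551.6, -256.9]), array([49.4, 48.9]), -84.2) [0.10570524 0.10735638 0.1083021 ] [ 0.55363069 -0.25648106  0.08043166]
yellow 4104 0.063 (array([ 438.4, -262.7]), array([54.7, 36.3]), 22.3)
orange 874 0.063 (array([ 446.2, -344. ]), array([55.7, 12.9]), 33.7)
```

View pics/jb.png

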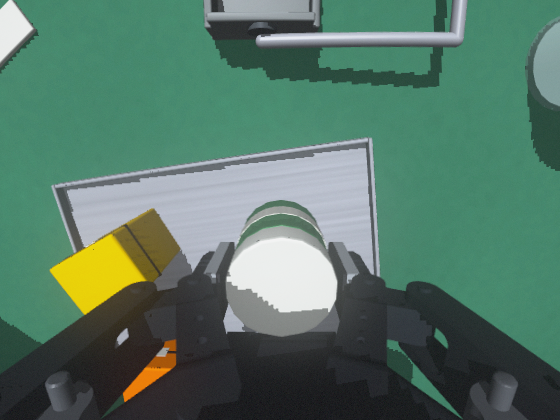

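The jar is gripped centred at (281,285). I'll carry it to the bay at carrier y = -95.

```bash

python3 -m creep '{"travel":[[0,0,2],[0.1,5,3],[0.2,10,3],[0.3,15,3],[0.3,16.6,3]],"spin":[0,0,0,0,0],"grip":[4,4,4,4,4]}'|tail -5
python3 -m creep '{"travel":[[0,0,0],[0,0,-3],[0,0,-5.5],[0,0,-5.5]],"spin":[0,0,0,0],"grip":[4,4,4,4]}'|tail -5
```

```text
position: [0.5558, -0.0869, 0.1066]
orientation: [179.9, -0.1, 84.1]
contact_force: [-0.1, -0.4, -1.3]
finger_gap: 0.0484
finger_force: 62.3
position: [0.5546, -0.0916, 0.0496]
orientation: [-179.9, 0.0, 83.8]
contact_force: [-0.0, 0.1, -1.0]
finger_gap: 0.0491
finger_force: 62.3
```

```bash

python3 -m creep '{"travel":[[0.15,0,-0.5],[0.15,0,-0.95],[0.15,0,-1.1],[0.15,0,-1.1]],"spin":[0,0,0,0],"grip":[4,4,4,4]}'|tail -5
python3 -m creep '{"travel":[[0,0,0],[0,0,0],[0,0,0],[0,0,2],[0,0,6]],"spin":[0,0,0,0,0],"grip":[5.5,6.5,6.5,6.5,6.5]}'|tail -5
python3 -m creep '{"travel":[[-2,-3,6],[-6,-7,10],[-10,-12,12],[-10,-12,12],[-10,-12,12]],"spin":[0,0,0,0,0],"grip":[7,7,7,7,7]}'|tail -5
python3 sc.py
```

```text
position: [0.5569, -0.0901, 0.0397]
orientation: [180.0, 0.0, 83.9]
contact_force: [-0.5, 0.2, -1.4]
finger_gap: 0.0486
finger_force: 62.3
position: [0.5562, -0.0899, 0.0994]
orientation: [-179.9, -0.0, 83.9]
contact_force: [0.9, 0.7, 0.3]
finger_gap: 0.065
finger_force: 0.0
position: [0.4567, -0.2107, 0.2199]
orientation: [180.0, 0.0, 83.8]
contact_force: [0.9, 0.4, -0.0]
finger_gap: 0.0698
finger_force: 0.0
39.0 [ 0.4567 -0.2107  0.2199] 83.8
top slide top (array([573.3,  84.2]), array([53.5, 21.9]), -6.8) [0.086 0.089 0.092]
wrist orange 1151 0.063 (array([ 451.1, -357.2]), array([50.3, 39.4]), -1.2)
```

```bash

python3 -m creep '{"travel":[[-0.5,-2,-4],[-1.9,-5.3,-8],[-1.9,-5.3,-12.5],[-1.9,-5.3,-12.5],[-1.9,-5.3,-12.5]],"spin":[9,18,28.6,28.6,28.6],"grip":[7.5,7.5,7.5,7.5,7.5]}'|tail -5
cat > hov.py <<'E'
from h import *
import sys
f=snap("wrist");P=f["P"];s=st();p=s["position"];print(s["time"].round(2),np.round(p,4),s["orientation"][2].round(1))
for c in("yellow","orange"):
  m=mask(f,c)&near(f,.3,.65,-.5,.1,.045,.075)
  if m.sum()>40:
     m=biggest(m);z=np.median(P[m][:,2]);print(c,m.sum(),z.round(3),rect(plane(f,m&(abs(P[...,2]-z)<.006),z)))
cv2.imwrite(f"pics/{sys.argv[1]}.png",f["color"])
E
python3 hov.py ya
```

```text
position: [0.439, -0.2623, 0.0958]
orientation: [179.9, 0.0, 112.3]
contact_force: [0.3, 0.7, 0.4]
finger_gap: 0.0749
finger_force: 0.0Traceback (most recent call last):
  File "hov.py", line 3, in <module>
    f=snap("wrist");P=f["P"];s=st();p=s["position"];print(s["time"].round(2),np.round(p,4),s["orientation"][2].round(1))
                                                          ^^^^^^^^^^^^^^^
AttributeError: 'float' object has no attribute 'round'
```

```bash
sed -i 's/s\["time"\].round(2)/round(s["time"],2)/' hov.py; python3 hov.py ya
```

```text
39.83 [ 0.4389 -0.2628  0.0962] 112.3
orange 272 0.063 (array([ 432.6, -342. ]), array([29.5, 14.7]), 41.2)
```

View pics/ya.png

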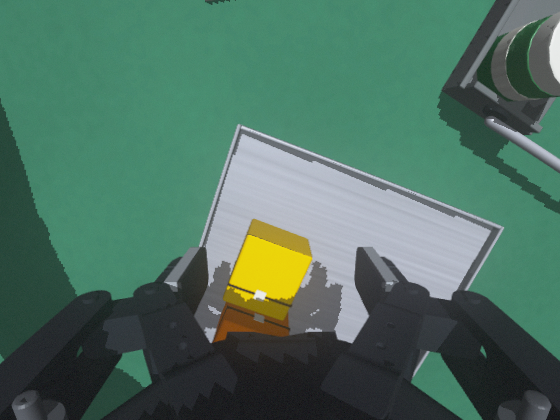

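The yellow case, around (270,265), is off-centre and turned relative to the fingers; it was probably knocked. I'll re-measure it.

```bash
python3 - <<'E'
from h import *
f=snap("wrist");P=f["P"]
print(f["hsv"][260,265],P[260,265],P[230,280],f["hsv"][290,262],f["hsv"][325,245],P[325,245])
m=cv2.inRange(f["hsv"],np.array((20,120,60)),np.array((35,255,255)))>0;m=biggest(m);print(m.sum(),np.percentile(P[m],[2,50,98],axis=0).round(3))
t=m&(abs(P[...,2]-.063)<.004);print(t.sum(),rect(P[t]));cv2.imwrite("pics/m.png",m*255)
E
```

```text
[ 27 244 235] [ 0.43820953 -0.29298656  0.04269303] [ 0.44402707 -0.27821058  0.00926157] [ 26 170 229] [ 14 191 108] [ 0.44143373 -0.33818993  0.06071195]
5633 [[ 0.42  -0.335  0.01 ]
 [ 0.444 -0.299  0.043]
 [ 0.469 -0.277  0.044]]
0 (array([0., 0.]), array([0., 0.]), 0.0)[ WARN:0@0.590] global loadsave.cpp:1063 imwrite_ Unsupported depth image for selected encoder is fallbacked to CV_8U.
```

```bash
python3 - <<'E'
import cv2,numpy as np
from h import *
a=cv2.imread("pics/side0.png")[165:215,325:365];b=cv2.imread("pics/ya.png")[200:350,190:330];c=cv2.imread("pics/jb.png")[190:400,40:200]
s=snap("side");d=s["color"][160:220,320:380]; 
R=lambda i:cv2.resize(i,(380,290),interpolation=cv2.INTER_CUBIC)
cv2.imwrite("pics/cmp.png",np.vstack([np.hstack([R(a),R(b)]),np.hstack([R(c),R(d)])]))
E
```

```text
(no output)
```

View pics/cmp.png

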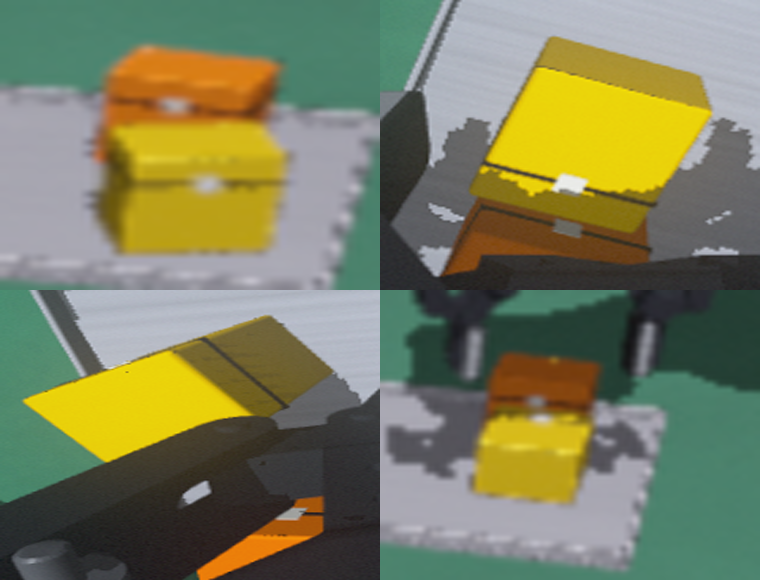

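The yellow case has toppled toward the orange one: lid end at -y, clasp face up, 40 mm tall as it lies. I'll right it with the same gravity swing, so first I'll measure both cases.

```bash
python3 - <<'E'
from h import *
f=snap("wrist");P=f["P"];s=st();print(np.round(s["position"],4))
m=cv2.inRange(f["hsv"],np.array((20,120,60)),np.array((35,255,255)))>0;m=biggest(m)
t=m&(abs(P[...,2]-.043)<.004);print("yellow up face",t.sum(),rect(P[t]))
d=f["hsv"]; 
lo=m&(P[...,2]<.035); print("side face yaw", rect(P[lo]))
o=cv2.inRange(f["hsv"],np.array((7,150,60)),np.array((18,255,255)))>0;o=biggest(o);print("orange",o.sum(),np.percentile(P[o],[2,98],axis=0).round(3))
g=snap("top");P=g["P"]
for c in("yellow","orange"):
    m=mask(g,c)&near(g,.3,.65,-.5,.1,.02,.075)
    if m.sum()>20: m=biggest(m);print("top",c,m.sum(),np.median(P[m],0).round(3),rect(P[m]))
E
python3 -m creep '{"travel":[[0,4,3],[0,8,5],[0,8,5]],"spin":[0,0,0],"grip":[7.5,7.5,7.5]}'|tail -5
python3 - <<'E'
from h import *
f=snap("wrist");P=f["P"]
for c,r,z in(("yellow",((20,120,60),(35,255,255)),.043),("orange",((5,150,60),(18,255,255)),.063)):
    m=cv2.inRange(f["hsv"],np.array(r[0]),np.array(r[1]))>0;m=biggest(m);t=m&(abs(P[...,2]-z)<.004);print(c,t.sum(),rect(P[t]) if t.sum()>9 else "")
cv2.imwrite("pics/yb.png",f["color"])
E
```

```text
[ 0.4384 -0.2632  0.0956]
yellow up face 4662 (array([ 444.9, -308.3]), array([62.3, 51.6]), -89.9)
side face yaw (array([ 449.5, -318.6]), array([87.3, 63.2]), -84.1)
orange 1394 [[ 0.425 -0.358  0.032]
 [ 0.474 -0.337  0.064]]
position: [0.4388, -0.1808, 0.1463]
orientation: [179.9, 0.1, 112.6]
contact_force: [0.2, -0.3, -0.8]
finger_gap: 0.0751
finger_force: 0.0
yellow 2141 (array([ 444.8, -306.9]), array([61.1, 51.7]), -89.3)
orange 0
```

```bash

python3 -m creep '{"travel":[[0.3,-4,0],[0.6,-8,0],[0.6,-12,0],[0.6,-14.1,-3],[0.6,-14.1,-7]],"spin":[-8,-16,-22.6,-22.6,-22.6],"grip":[7.2,7.2,7.2,7.2,7.2]}'|tail -5
python3 -m creep '{"travel":[[0,0,0],[0,0,-2.5],[0,0,-5],[0,0,-6.5],[0,0,-6.5]],"spin":[0,0,0,0,0],"grip":[7.2,7.2,7.2,7.2,7.2]}'|tail -5
python3 -m creep '{"travel":[[0,0,0],[0,0,0],[0,0,0],[0,0,0]],"spin":[0,0,0,0],"grip":[5,5,5,5]}'|tail -5
python3 -m creep '{"travel":[[0,0,2],[0,0,5],[0,0,8],[0,0,8]],"spin":[0,0,0,0],"grip":[5,5,5,5]}'|tail -5
```

```text
position: [0.4431, -0.3269, 0.0736]
orientation: [180.0, 0.1, 89.6]
contact_force: [-0.1, 0.6, -0.5]
finger_gap: 0.0719
finger_force: 0.0
position: [0.4439, -0.3242, 0.0098]
orientation: [-180.0, -0.0, 89.9]
contact_force: [0.2, -0.1, 0.6]
finger_gap: 0.072
finger_force: 0.0
position: [0.4444, -0.3245, 0.0109]
orientation: [179.9, 0.1, 89.8]
contact_force: [-1.3, 1.3, 9.9]
finger_gap: 0.0512
finger_force: 62.5
position: [0.4446, -0.3248, 0.092]
orientation: [179.8, 0.1, 89.8]
contact_force: [-0.0, -0.4, -1.1]
finger_gap: 0.0512
finger_force: 62.6
```

```bash
cat > yel.py <<'E'
from h import *
s=st();p=s["position"];f=snap("wrist");m=cv2.inRange(f["hsv"],np.array((20,120,60)),np.array((35,255,255)))>0
m=biggest(m&(abs(f["P"][...,:2]-p[:2]).max(-1)<.09));X=f["P"][m]
y=np.radians(s["orientation"][2]);a=(X-p)@np.array([np.cos(y),np.sin(y),0])*1000;z=X[:,2]*1000
zt=np.percentile(z,98);t=z>zt-8;k=np.polyfit(a[t],z[t],1)
print("n",m.sum(),"z",np.percentile(z,[1,50,99]).round(1),"a",np.percentile(a,[1,99]).round(1),"top slope",np.degrees(np.arctan(k[0])).round(1),"top a",np.percentile(a[t],[2,98]).round(1),"F",round(s["finger_force"],2),np.round(p,4))
E
python3 -m creep '{"travel":[[1,4,0],[2,7.5,-2],[2,7.5,-4],[2,7.5,-4]],"spin":[0,0,0,0],"grip":[5.1,5.1,5.1,5.1]}'|tail -5
python3 yel.py
python3 -m creep '{"travel":[[0,0,0],[0,0,0]],"spin":[0,0],"grip":[5.17,5.17]}'|tail -1
python3 yel.py
python3 -m creep '{"travel":[[0,0,0],[0,0,0]],"spin":[0,0],"grip":[5.185,5.185]}'|tail -1
python3 yel.py
```

```text
position: [0.4633, -0.2487, 0.0486]
orientation: [-179.9, -0.0, 89.9]
contact_force: [-0.7, 0.1, -0.5]
finger_gap: 0.0513
finger_force: 59.2
n 17242 z [48.4 80.4 82. ] a [-11.5  47. ] top slope 3.5 top a [-10.7  46.8] F 59.22 [ 0.4633 -0.2487  0.0486]
finger_force: 18.0
n 17333 z [50.2 82.1 83.7] a [-11.5  47.1] top slope 3.8 top a [-10.6  46.8] F 18.05 [ 0.4639 -0.2496  0.0501]
finger_force: 9.9
n 17347 z [49.7 81.7 83.3] a [-11.4  47.1] top slope 3.5 top a [-10.6  46.8] F 9.91 [ 0.4639 -0.2492  0.0497]
```

```bash

python3 -m creep '{"travel":[[0,0,0],[0,0,0]],"spin":[0,0],"grip":[5.193,5.193]}'>/dev/null
python3 yel.py
python3 -m creep '{"travel":[[0,0,0],[0,0,0]],"spin":[0,0],"grip":[5.196,5.196]}'>/dev/null
python3 yel.py
python3 -m creep '{"travel":[[0,0,0],[0,0,0]],"spin":[0,0],"grip":[5.198,5.198]}'>/dev/null
python3 yel.py
```

```text
n 17345 z [49.8 81.7 83.3] a [-11.3  47.1] top slope 3.8 top a [-10.5  46.8] F 6.06 [ 0.4639 -0.2491  0.0496]
n 17344 z [49.7 81.6 83.2] a [-11.4  47.1] top slope 2.9 top a [-10.6  46.8] F 4.74 [ 0.4639 -0.2491  0.0496]
n 17333 z [49.6 81.7 83.2] a [-11.4  47.1] top slope 3.3 top a [-10.6  46.8] F 3.91 [ 0.4639 -0.2491  0.0496]
```

```bash

python3 -m creep '{"travel":[[0,0,0],[0,0,0]],"spin":[0,0],"grip":[5.2,5.2]}'>/dev/null
python3 yel.py
python3 -m creep '{"travel":[[0,0,0],[0,0,0]],"spin":[0,0],"grip":[5.202,5.202]}'>/dev/null
python3 yel.py
python3 -m creep '{"travel":[[0,0,0],[0,0,0]],"spin":[0,0],"grip":[5.2035,5.2035]}'>/dev/null
python3 yel.py
```

```text
n 17347 z [49.7 81.7 83.2] a [-11.3  47.1] top slope 2.7 top a [-10.6  46.8] F 3.12 [ 0.4639 -0.2491  0.0496]
n 17337 z [49.8 81.7 83.2] a [-11.3  47.1] top slope 3.3 top a [-10.5  46.8] F 2.39 [ 0.4639 -0.2491  0.0496]
n 13092 z [35.7 63.5 80.2] a [-27.1  37.7] top slope 53.0 top a [-9.4  8.2] F 1.42 [ 0.4639 -0.2491  0.0496]
```

```bash

python3 -m creep '{"travel":[[0,0,0]],"spin":[0],"grip":[5.203]}'>/dev/null
python3 yel.py
python3 -m creep '{"travel":[[0,0,0]],"spin":[0],"grip":[5.203]}'>/dev/null
python3 yel.py
```

```text
n 11920 z [22.7 61.7 74. ] a [-30.1  28.6] top slope 47.0 top a [-13.6   7.9] F 0.13 [ 0.4639 -0.2491  0.0496]
n 11924 z [22.8 61.7 74. ] a [-29.9  28.6] top slope 47.8 top a [-13.3   7.9] F 0.14 [ 0.4639 -0.2491  0.0496]
```

The case is tilted about 45° with its corner on the tray. I'll clamp lightly and pivot it about that corner.

```bash

python3 -m creep '{"travel":[[0,0,0],[0,0.3,-0.15],[0,0.8,-0.1],[0,1.4,-0.1],[0,1.4,-0.1]],"spin":[0,0,0,0,0],"grip":[5.185,5.185,5.185,5.185,5.185]}'|tail -4
python3 yel.py
python3 -m creep '{"travel":[[0,0.8,-0.1],[0,1.5,-0.3],[0,1.5,-0.3]],"spin":[0,0,0],"grip":[5.185,5.185,5.185]}'|tail -3
python3 yel.py
```

```text
orientation: [-180.0, -0.0, 89.9]
contact_force: [-0.2, 0.4, -0.9]
finger_gap: 0.0517
finger_force: 4.0
n 12051 z [20.9 62.9 73.8] a [-30.6  25.8] top slope 42.3 top a [-15.8   7.7] F 3.96 [ 0.464  -0.2345  0.0486]
contact_force: [-0.4, 0.9, 0.9]
finger_gap: 0.0522
finger_force: 5.3
n 12109 z [17.  65.9 72.5] a [-32.3  16.5] top slope 25.5 top a [-31.   6.] F 5.31 [ 0.4641 -0.2193  0.0457]
```

```bash

python3 -m creep '{"travel":[[0,0.7,-0.2],[0,1.2,-0.4],[0,1.2,-0.4]],"spin":[0,0,0],"grip":[5.185,5.185,5.185]}'|tail -3
python3 yel.py
python3 -m creep '{"travel":[[0,0.5,-0.2],[0,0.9,-0.3],[0,0.9,-0.3]],"spin":[0,0,0],"grip":[5.185,5.185,5.185]}'|tail -3
python3 yel.py
```

```text
contact_force: [-0.7, 1.3, 1.3]
finger_gap: 0.0518
finger_force: 5.2
n 10940 z [16.2 71.  73.2] a [-24.3   5.7] top slope 21.8 top a [-24.    4.6] F 5.16 [ 0.4639 -0.2075  0.0415]
contact_force: [-0.7, 0.9, 1.3]
finger_gap: 0.052
finger_force: 5.7
n 9848 z [16.1 71.3 74.9] a [-20.2   5.1] top slope 22.9 top a [-19.8   4.9] F 5.65 [ 0.4639 -0.1988  0.0385]
```

```bash
sed 's/mask(f,"red")/(cv2.inRange(f["hsv"],np.array((20,120,60)),np.array((35,255,255)))>0)/' lean.py > leany.py; python3 leany.py; python3 - <<'E'
from h import *
f=snap("wrist");s=snap("side");cv2.imwrite("pics/yc.png",np.hstack([cv2.resize(f["color"][100:400,130:430],(400,400)),cv2.resize(s["color"][130:230,290:390],(400,400))]))
P=s["P"];m=cv2.inRange(s["hsv"],np.array((20,120,60)),np.array((35,255,255)))>0;m=biggest(m&near(s,.3,.6,-.4,-.1,-.01,.12));print(m.sum(),np.percentile(P[m],[2,98],axis=0).round(3))
E
```

```text
10 240 [-3.2 -2.4 -1.8]
20 391 [-2.1 -1.2 -0.5]
30 484 [-0.7  0.1  0.9]
40 581 [0.6 1.5 2.3]
50 556 [2.  3.  3.7]
60 1235 [-1.5  4.1  5.1]
70 6251 [-20.   -7.7   4.1]
side face lean -10.8 a at z=0 7.7
[ 0.4639 -0.1989  0.0385] [0.1 1.5 1. ] 5.64414381980896
370 [[ 0.441 -0.231  0.013]
 [ 0.489 -0.193  0.076]]
```

View pics/yc.png

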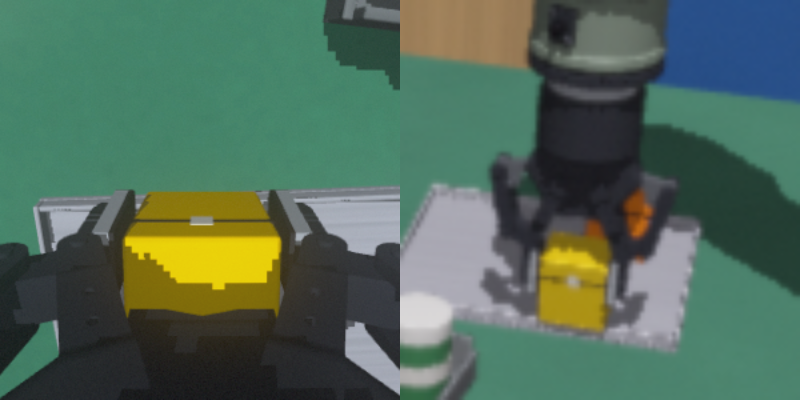

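The case is now upright with its clasp facing +y, leaning about 7° forward. I'll ease back a little and release so it settles.

```bash

python3 -m creep '{"travel":[[0,-0.3,0],[0,-0.6,0],[0,-0.6,0]],"spin":[0,0,0],"grip":[5.185,5.185,5.185]}'|tail -3
python3 leany.py | tail -2
python3 -m creep '{"travel":[[0,0,0],[0,0,0],[0,0,0],[0,0,0]],"spin":[0,0,0,0],"grip":[5.21,5.3,5.8,6.2]}'|tail -3
python3 leany.py
```

```text
contact_force: [0.3, -1.0, 0.6]
finger_gap: 0.0521
finger_force: 5.6
side face lean -15.6 a at z=0 13.9
[ 0.4638 -0.2057  0.0386] [ 0.3 -1.   0.6] 5.559818744659424
contact_force: [0.2, 0.8, 0.8]
finger_gap: 0.0617
finger_force: 0.0
10 360 [0.7 2.  3. ]
20 1037 [-2.1 -0.2  1.8]
30 1182 [-5.2 -3.2 -1.3]
40 1414 [-8.4 -6.3 -4.3]
50 820 [-10.   -8.6  -7.1]
side face lean -13.8 a at z=0 5.6
[ 0.4639 -0.2051  0.0386] [0.2 0.8 0.8] 0.0
```

```bash

python3 -m creep '{"travel":[[0,0,0],[0,0,0],[0,0,0],[0,0,0]],"spin":[0,0,0,0],"grip":[6.4,6.4,6.4,6.4]}'|tail -3
python3 leany.py; python3 yel.py; python3 - <<'E'
from h import *
s=snap("side");P=s["P"];m=cv2.inRange(s["hsv"],np.array((20,120,60)),np.array((35,255,255)))>0;m=biggest(m&near(s,.3,.6,-.4,-.1,-.01,.12));print(m.sum(),np.percentile(P[m],[2,50,98],axis=0).round(3))
X=P[m]
for z in range(0,80,10):
    k=(X[:,2]*1000>z)&(X[:,2]*1000<z+10)
    if k.sum()>5: print(z,k.sum(),np.percentile(X[k][:,1]*1000,[2,50,98]).round(0))
E
```

```text
contact_force: [0.1, 1.2, 0.6]
finger_gap: 0.0639
finger_force: 0.0
10 378 [1.  2.1 3. ]
20 1017 [-2.  -0.1  1.8]
30 1197 [-5.2 -3.2 -1.2]
40 1413 [-8.3 -6.3 -4.2]
50 1253 [-11.2  -9.2  -7.2]
60 2613 [-24.9 -12.7 -10.3]
70 1432 [-21.7 -16.3 -13.2]
side face lean -19.5 a at z=0 9.1
[ 0.4639 -0.2051  0.0386] [0.1 1.2 0.6] 0.0
n 4852 z [15.9 38.6 55.8] a [-9.8  2.8] top slope 59.5 top a [-9.9 -6.2] F 0.0 [ 0.4639 -0.2051  0.0386]
366 [[ 0.439 -0.25   0.014]
 [ 0.463 -0.213  0.045]
 [ 0.489 -0.202  0.071]]
10 31 [-232. -204. -198.]
20 56 [-221. -207. -201.]
30 65 [-231. -209. -205.]
40 57 [-227. -212. -208.]
50 51 [-228. -216. -210.]
60 91 [-251. -220. -215.]
70 10 [-223. -220. -217.]
```

It rests statically, leaning 17°, because its front edge sits on the tray rim. I'll grip it, shift it off the rim and let it settle.

```bash

python3 -m creep '{"travel":[[0,-0.8,0],[0,-1.7,0],[0,-1.7,-0.6],[0,-1.7,-0.6]],"spin":[0,0,0,0],"grip":[6.4,6.4,6.4,6.4]}'|tail -3
python3 -m creep '{"travel":[[0,0,0],[0,0,0],[0,0,0],[0,0,0.6],[0,0,1.2]],"spin":[0,0,0,0,0],"grip":[5.1,5.1,5.1,5.1,5.1]}'|tail -3
python3 -m creep '{"travel":[[0,-1.5,0],[0,-3,0],[0,-3,-0.6],[0,-3,-1.1],[0,-3,-1.1]],"spin":[0,0,0,0,0],"grip":[5.1,5.1,5.1,5.1,5.1]}'|tail -5
python3 leany.py|tail -8
python3 -m creep '{"travel":[[0,0,0],[0,0,0],[0,0,0],[0,0,0],[0,0,0]],"spin":[0,0,0,0,0],"grip":[5.21,5.3,5.8,6.2,6.2]}'|tail -3
python3 leany.py
```

```text
contact_force: [-0.2, 0.5, 0.0]
finger_gap: 0.0637
finger_force: 0.0
contact_force: [-0.2, -0.4, -0.0]
finger_gap: 0.0518
finger_force: 33.6
position: [0.4638, -0.2516, 0.0331]
orientation: [-180.0, -0.0, 89.9]
contact_force: [-0.1, -0.5, -0.7]
finger_gap: 0.0516
finger_force: 33.5
20 1016 [14.9 16.8 18.7]
30 1192 [11.8 13.7 15.5]
40 1477 [ 8.6 10.6 12.6]
50 1350 [5.5 7.8 9.6]
60 5398 [-23.   -7.6   6.1]
70 2016 [-5.8  0.1  3.4]
side face lean -27.5 a at z=0 31.6
[ 0.4638 -0.2516  0.0331] [-0.1 -0.5 -0.7] 33.50258409976959
contact_force: [0.5, 0.6, 0.0]
finger_gap: 0.0621
finger_force: 0.0
40 173 [-1.1 21.9 22.6]
50 867 [21.4 22.1 22.8]
60 9497 [-16.    4.5  21.9]
side face lean 54.5 a at z=0 -47.9
[ 0.4639 -0.2521  0.0336] [0.5 0.6 0. ] 0.0
```

Case_a is upright again and centred at a≈+2. I'll regrasp it and carry it to the bay at carrier y = +35.

```bash

python3 -m creep '{"travel":[[0,0.2,0.25],[0,0.2,0.25],[0,0.2,0.25],[0,0.2,0.25],[0,0.2,0.25]],"spin":[0,0,0,0,0],"grip":[6.2,5,5,5,5]}'|tail -5
python3 -m creep '{"travel":[[0,0,3],[0,1,7],[2,5,9],[4,10,9],[6,15,9]],"spin":[0,0,-2,-4,-6],"grip":[5,5,5,5,5]}'|tail -3
python3 -m creep '{"travel":[[2,5,0],[4,10,0],[4.6,13.9,0],[4.6,13.9,0],[4.6,13.9,0]],"spin":[0,0,0,0,0],"grip":[5,5,5,5,5]}'|tail -5
python3 leany.py
```

```text
position: [0.464, -0.2499, 0.0367]
orientation: [180.0, 0.0, 89.9]
contact_force: [-2.3, 2.7, 14.5]
finger_gap: 0.0509
finger_force: 57.0
contact_force: [0.8, -0.8, -0.8]
finger_gap: 0.0511
finger_force: 57.1
position: [0.5697, 0.0381, 0.126]
orientation: [-180.0, 0.0, 83.8]
contact_force: [0.4, -1.6, -1.3]
finger_gap: 0.051
finger_force: 57.0
side face lean -18.2 a at z=0 53.7
[0.5697 0.0381 0.126 ] [ 0.4 -1.6 -1.3] 57.00050175189972
```

```bash
sed -i 's/arange(-10,90,10)/arange(0,180,10)/' leany.py; python3 leany.py
```

```text
90 202 [19.  19.6 20.2]
100 400 [19.  19.7 20.2]
110 457 [19.1 19.6 20.3]
120 565 [19.1 19.7 20.2]
130 575 [18.8 19.7 20.4]
140 880 [18.7 19.7 20.3]
150 9102 [-18.3   2.   19.3]
160 83 [-4.2  5.5 11. ]
side face lean -18.0 a at z=0 53.2
[0.5697 0.0377 0.1261] [-0.7  0.  -1. ] 57.00171232223511
```

```bash

python3 -m creep '{"travel":[[0.05,0,-3],[0.05,0,-6],[0.05,0,-8],[0.05,0,-8.6],[0.05,0,-8.6]],"spin":[0,0,0,0,0],"grip":[5,5,5,5,5]}'|tail -5
python3 -m creep '{"travel":[[0,0,-0.1],[0,0,-0.1],[0,0,-0.1],[0,0,-0.1],[0,0,2]],"spin":[0,0,0,0,0],"grip":[5,5.4,6.2,6.2,6.2]}'|tail -3
python3 -m creep '{"travel":[[0,0,5],[-3,-4,9],[-7,-9,13],[-11,-14,13],[-12,-19,13]],"spin":[0,0,0,0,0],"grip":[7,7,7,7,7]}'|tail -5
python3 -m creep '{"travel":[[0,-5,0],[0,-8,0],[0,-8,0]],"spin":[0,0,0],"grip":[7,7,7]}'|tail -5
sed -i 's/near(f,.3,.65,-.5,.1,.05,.08)/near(f,.3,.65,-.5,.1,.03,.08)/' sc.py; python3 sc.py
```

```text
position: [0.5705, 0.0385, 0.0404]
orientation: [-180.0, 0.0, 83.8]
contact_force: [0.1, 0.2, -0.1]
finger_gap: 0.0512
finger_force: 57.0
contact_force: [-0.2, 0.2, -0.7]
finger_gap: 0.0624
finger_force: 0.0
position: [0.4495, -0.1507, 0.1911]
orientation: [179.9, 0.0, 83.9]
contact_force: [1.8, -1.2, -0.2]
finger_gap: 0.0697
finger_force: 0.0
position: [0.4502, -0.2317, 0.1899]
orientation: [-180.0, 0.0, 83.7]
contact_force: [0.5, 1.0, 0.3]
finger_gap: 0.0703
finger_force: 0.0
56.42 [ 0.4502 -0.2317  0.1899] 83.7
top yellow 250 0.065 (array([568.7,  36.5]), array([52. , 39.7]), -3.3)
top slide top (array([573.9,  84.2]), array([52.8, 21.7]), -7.0) [0.086 0.089 0.092]
wrist orange 1236 0.063 (array([ 450.9, -358. ]), array([50.3, 37.9]), -0.7)
```

Case_a is seated with its top at 65 mm. Now the orange case at (451,-358).

```bash

python3 -m creep '{"travel":[[0,-4,0],[0.1,-8,0],[0.1,-12.6,-3],[0.1,-12.6,-7],[0.1,-12.6,-9.5]],"spin":[2,4.5,4.5,4.5,4.5],"grip":[7.2,7.2,7.2,7.2,7.2]}'|tail -5
python3 hov.py ob
python3 -m creep '{"travel":[[0,0,0],[0,0,-2.5],[0,0,-5],[0,0,-5.7],[0,0,-5.7]],"spin":[0,0,0,0,0],"grip":[7.2,7.2,7.2,7.2,7.2]}'|tail -5
python3 -m creep '{"travel":[[0,0,0],[0,0,0],[0,0,0],[0,0,0],[0,0,0]],"spin":[0,0,0,0,0],"grip":[5,5,5,5,5]}'|tail -5
```

```text
position: [0.4519, -0.3545, 0.0935]
orientation: [-179.9, -0.1, 88.4]
contact_force: [0.3, -0.7, 0.2]
finger_gap: 0.0721
finger_force: 0.0
57.2 [ 0.4512 -0.3538  0.0912] 88.5
orange 4821 0.063 (array([ 450.8, -356.8]), array([50.8, 40.4]), -1.4)
position: [0.4523, -0.3557, 0.039]
orientation: [180.0, 0.0, 88.4]
contact_force: [-1.2, 0.2, -0.3]
finger_gap: 0.0721
finger_force: 0.0
position: [0.4523, -0.3561, 0.0394]
orientation: [179.9, 0.1, 88.3]
contact_force: [-2.0, 1.2, 12.5]
finger_gap: 0.0509
finger_force: 54.1
```

```bash

python3 -m creep '{"travel":[[0,0,3],[0,1,7],[2,5,9],[4,10,9],[6,15,9]],"spin":[0,0,-2,-4,-4.5],"grip":[5,5,5,5,5]}'|tail -3
python3 -m creep '{"travel":[[2,5,0],[4,10,0],[5.2,15,0],[5.2,18.8,0],[5.2,18.8,0]],"spin":[0,0,0,0,0],"grip":[5,5,5,5,5]}'|tail -5
python3 -m creep '{"travel":[[0,0,0],[0,0,-1],[0,0,-1]],"spin":[0,0,0],"grip":[5,5,5]}'|tail -5
```

```text
contact_force: [1.4, -0.3, -0.7]
finger_gap: 0.0512
finger_force: 53.9
position: [0.5639, -0.0145, 0.1288]
orientation: [180.0, -0.1, 84.1]
contact_force: [0.2, -0.9, -1.5]
finger_gap: 0.0511
finger_force: 53.9
position: [0.5634, -0.0185, 0.1172]
orientation: [-179.9, 0.0, 83.8]
contact_force: [0.5, 0.4, -0.9]
finger_gap: 0.051
finger_force: 53.9
```

```bash

python3 -m creep '{"travel":[[0.1,0,-3],[0.1,0,-6],[0.1,0,-7.2],[0.1,0,-7.6],[0.1,0,-7.6]],"spin":[0,0,0,0,0],"grip":[5,5,5,5,5]}'|tail -5
python3 -m creep '{"travel":[[0,0,0],[0,0,0],[0,0,0],[0,0,0],[0,0,2]],"spin":[0,0,0,0,0],"grip":[5,5.4,6.2,6.2,6.2]}'|tail -3
python3 -m creep '{"travel":[[0,0,5],[-4,0,11],[-8,0,17],[-8,0,17],[-8,0,17]],"spin":[0,0,0,0,0],"grip":[7,7,7,7,7]}'|tail -5
python3 - <<'E'
from h import *
f=snap("wrist");P=f["P"];cv2.imwrite("pics/fin.png",f["color"]);print(np.round(st()["position"],4))
g=near(f,.4,.75,-.2,.2,.01,.16)&mask(f,"blue");print("grip",rect(P[g]),np.median(P[g],0).round(4))
c=np.array([.5666,.0039]);y=np.radians(-6.1);ex=np.array([np.cos(y),np.sin(y)]);ey=np.array([-ex[1],ex[0]])
for n in("wrist","top"):
  f=snap(n);P=f["P"]
  for c_,m in(("yellow",mask(f,"yellow")),("orange",mask(f,"orange")),("red",mask(f,"red")),("jar",(f["hsv"][...,1]<60)&(f["hsv"][...,2]>110))):
    m=m&near(f,.5,.64,-.15,.16,.056,.1)
    if m.sum()<30: continue
    m=biggest(m);r=rect(P[m]);q=r[0]/1000-c;print(n,c_,"carrier xy",np.round([q@ex*1000,q@ey*1000],1),r[1:],np.median(P[m][:,2]).round(4))
  m=biggest(mask(f,"red")&near(f,.4,.6,.4,.55,.05,.09)) if (mask(f,"red")&near(f,.4,.6,.4,.55,.05,.09)).sum()>30 else None
  if m is not None: print("used",rect(P[m]),np.median(P[m][:,2]))
E
```

```text
position: [0.5651, -0.0178, 0.0427]
orientation: [180.0, -0.0, 83.8]
contact_force: [0.3, 0.3, -0.2]
finger_gap: 0.051
finger_force: 53.9
contact_force: [0.0, 0.5, -0.1]
finger_gap: 0.0618
finger_force: 0.0
position: [0.4851, -0.0179, 0.2327]
orientation: [179.9, 0.0, 83.8]
contact_force: [-0.5, -0.3, -1.0]
finger_gap: 0.0701
finger_force: 0.0
[ 0.4852 -0.0179  0.2317]
grip (array([679.9,  -7.8]), array([99.2, 17.5]), 83.8) [ 0.6775 -0.005   0.0415]
wrist yellow carrier xy [-0.9 34.9] (array([52.6, 39.4]), -4.0) 0.0647
wrist orange carrier xy [ -1.5 -23.6] (array([50.1, 39.8]), -5.9) 0.0637
wrist red carrier xy [-0.8 87.8] (array([53.9, 12.5]), -6.4) 0.0886
wrist jar carrier xy [ -2.8 -93.3] (array([49.2, 44.2]), 32.8) 0.0707
top yellow carrier xy [-2.3 43.6] (array([52.1, 20.1]), 5.1) 0.0643
top red carrier xy [-1.2 80.5] (array([54.2, 21.9]), -6.4) 0.0876
used (array([496.4, 460.6]), array([38.7, 37.7]), 81.7) 0.06597256082113567
```

View pics/fin.png

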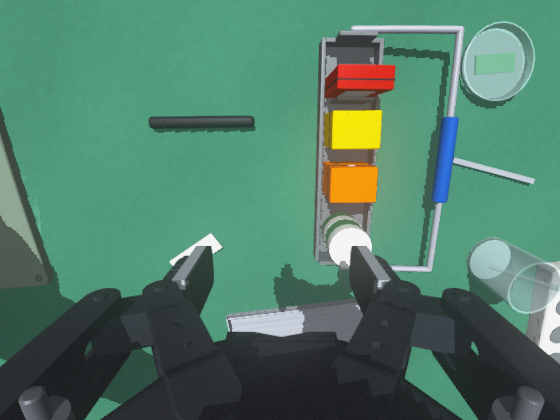

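All four items are standing in the carrier and the handle is folded. The forceps tip near (455,160) is close to the grip, so I'll check whether it moved and where it is before raising the handle.

```bash
python3 - <<'E'
from h import *
f=snap("wrist")
for P,H in((np.load("w1.npy"),np.load("w1h.npy")),(f["P"],f["hsv"])):
    m=(H[...,1]<90)&(H[...,2]>90)&(P[...,0]>.692)&(P[...,0]<.85)&(P[...,1]<.02)&(P[...,1]>-.09)&(P[...,2]<.02)
    m=biggest(m);X=P[m];i=X[:,0].argmin();print(m.sum(),rect(X),"tip",X[i].round(4))
E
```

```text
326 (array([768.2, -33.6]), array([125.7,   9.6]), -18.9) tip [ 0.7078 -0.016   0.001 ]
539 (array([769.2, -33.7]), array([127.5,   8.3]), -19.1) tip [ 0.7093 -0.013   0.0056]
```

Forceps are unmoved, tip at (709,-13). I'll grasp the grip at its +y half to keep clear of it.

```bash

python3 -m creep '{"travel":[[5,1,0],[10,2,0],[15,3,0],[19.7,3.5,-3],[19.7,3.5,-8]],"spin":[0,0,0,0,0],"grip":[4.2,4.2,4.2,4.2,4.2]}'|tail -5
python3 -m creep '{"travel":[[0,0,0],[0,0,-4],[0,0,-7],[0,0,-7]],"spin":[0,0,0,0],"grip":[4.2,4.2,4.2,4.2]}'|tail -5
```

```text
position: [0.6846, 0.0182, 0.1496]
orientation: [179.9, -0.1, 83.8]
contact_force: [-0.7, 0.0, -2.2]
finger_gap: 0.042
finger_force: 0.0
position: [0.6814, 0.0171, 0.0821]
orientation: [-179.9, 0.0, 83.9]
contact_force: [-0.3, 0.2, 1.3]
finger_gap: 0.0417
finger_force: 0.0
```

```bash

python3 -m creep '{"travel":[[0.1,0,-3],[0.1,0,-5.5],[0.1,0,-6.7],[0.1,0,-6.7]],"spin":[0,0,0,0],"grip":[4.2,4.2,4.2,4.2]}'|tail -5
python3 -m creep '{"travel":[[0,0,0],[0,0,0],[0,0,0],[0,0,0],[0,0,0]],"spin":[0,0,0,0,0],"grip":[1,1,1,1,1]}'|tail -5
```

```text
position: [0.6832, 0.0173, 0.0161]
orientation: [180.0, -0.0, 83.8]
contact_force: [-0.4, 0.2, 0.4]
finger_gap: 0.0422
finger_force: 0.0
position: [0.6845, 0.0172, 0.0167]
orientation: [179.8, -0.0, 83.8]
contact_force: [6.7, -0.4, 1.8]
finger_gap: 0.0165
finger_force: 58.5
```

Gripped. Now I'll swing it up along the arc.

```bash

python3 -m creep '{"travel":[[-0.1,0,0.9],[-0.25,0.03,1.71],[-0.5,0.05,2.55],[-0.75,0.08,3.35],[-1.2,0.13,4.4]],"spin":[0,0,0,0,0],"grip":[1,1,1,1,1]}'|tail -5
python3 -m creep '{"travel":[[-0.58,0.06,1.0],[-1.25,0.13,1.95],[-2,0.21,2.8],[-2.85,0.3,3.55],[-3.75,0.4,4.28]],"spin":[0,0,0,0,0],"grip":[1,1,1,1,1]}'|tail -5
python3 -m creep '{"travel":[[-1,0.1,0.6],[-2,0.21,1.1],[-3.1,0.33,1.5],[-4.2,0.45,1.78],[-5.3,0.56,1.95]],"spin":[0,0,0,0,0],"grip":[1,1,1,1,1]}'|tail -5
```

```text
position: [0.6732, 0.0184, 0.0609]
orientation: [179.6, -0.1, 83.8]
contact_force: [12.4, -0.9, -3.8]
finger_gap: 0.0158
finger_force: 58.4
position: [0.6388, 0.0221, 0.1061]
orientation: [179.1, -0.1, 83.8]
contact_force: [25.5, -3.7, 21.7]
finger_gap: 0.016
finger_force: 58.8
position: [0.5842, 0.0281, 0.1254]
orientation: [179.3, -0.1, 83.8]
contact_force: [9.8, -1.5, 37.9]
finger_gap: 0.0159
finger_force: 66.8
```

```bash

python3 -m creep '{"travel":[[-0.3,0.03,0.15],[-0.3,0.03,0.3],[-0.6,0.06,0.4]],"spin":[0,0,0],"grip":[1,1,1]}'|tail -5
python3 - <<'E'
from h import *
f=snap("wrist");P=f["P"];print(np.round(st()["position"],4))
g=near(f,.5,.75,-.1,.1,.08,.2)&mask(f,"blue");print("grip",g.sum(),rect(P[g]),np.percentile(P[g],[2,50,98],axis=0).round(4))
E
```

```text
position: [0.576, 0.029, 0.1269]
orientation: [179.7, -0.1, 83.8]
contact_force: [7.1, 1.1, -5.2]
finger_gap: 0.0159
finger_force: 61.1
[0.5756 0.029  0.1269]
grip 3823 (array([574.7,  22.9]), array([62.5, 17.3]), 83.5) [[ 0.5655 -0.0035  0.1419]
 [ 0.5753  0.0275  0.1474]
 [ 0.5842  0.0533  0.1493]]
```

```bash

python3 -m creep '{"travel":[[-0.4,0.04,0.03],[-0.7,0.07,0.03],[-0.7,0.07,0.03]],"spin":[0,0,0],"grip":[1,1,1]}'|tail -5
python3 -m creep '{"travel":[[-0.2,0.02,0],[-0.2,0.02,0]],"spin":[0,0],"grip":[1,1]}'|tail -5
```

```text
position: [0.5704, 0.0295, 0.1274]
orientation: [179.5, -0.1, 83.8]
contact_force: [16.0, -0.6, -0.3]
finger_gap: 0.0158
finger_force: 61.1
position: [0.5703, 0.0296, 0.1276]
orientation: [179.3, -0.1, 83.8]
contact_force: [30.0, -2.2, -9.8]
finger_gap: 0.0161
finger_force: 60.4
```

The stop is reached: the position holds while the force rises. I'll release, lift and verify.

```bash

python3 -m creep '{"travel":[[0.25,-0.03,0],[0.25,-0.03,0],[0.25,-0.03,0],[0.25,-0.03,0],[0.25,-0.03,2]],"spin":[0,0,0,0,0],"grip":[1,3,4.5,4.5,4.5]}'|tail -5
python3 -m creep '{"travel":[[0,0,5],[-3,0,11],[-8,0,14],[-14,0,15],[-14,0,15]],"spin":[0,0,0,0,0],"grip":[4.5,4.5,4.5,4.5,4.5]}'|tail -5
python3 - <<'E'
from h import *
c=np.array([.5666,.0039]);y=np.radians(-6.1);ex=np.array([np.cos(y),np.sin(y)]);ey=np.array([-ex[1],ex[0]])
for n in("wrist","top"):
  f=snap(n);P=f["P"]
  g=near(f,.5,.75,-.1,.1,.08,.2)&mask(f,"blue")
  if g.sum()>20: r=rect(P[g]);q=r[0]/1000-c;print(n,"grip carrier xy",np.round([q@ex*1000,q@ey*1000],1),r[1],np.median(P[g][:,2]).round(4))
  for c_,m in(("yellow",mask(f,"yellow")),("orange",mask(f,"orange")),("red",mask(f,"red")),("jar",(f["hsv"][...,1]<60)&(f["hsv"][...,2]>110))):
    m=m&near(f,.5,.64,-.15,.16,.056,.1)
    if m.sum()>30: m=biggest(m);r=rect(P[m]);q=r[0]/1000-c;print(n,c_,np.round([q@ex*1000,q@ey*1000],1),r[1],np.median(P[m][:,2]).round(4))
  m=mask(f,"red")&near(f,.4,.6,.4,.55,.05,.09)
  if m.sum()>30: print("used",rect(P[biggest(m)])[0])
print(st()["time"],np.round(st()["contact_force"],1))
E
```

```text
position: [0.5671, 0.0293, 0.1451]
orientation: [-179.9, 0.0, 83.9]
contact_force: [-0.1, 0.1, 1.1]
finger_gap: 0.0452
finger_force: 0.0
position: [0.4248, 0.029, 0.2969]
orientation: [180.0, 0.1, 83.9]
contact_force: [1.4, -0.2, 0.6]
finger_gap: 0.0448
finger_force: 0.0
wrist grip carrier xy [-0.5 -0.4] [101.3  16.6] 0.1474
wrist yellow [-0.8 35. ] [52.  39.5] 0.0646
wrist orange [ -1.  -23.3] [50.7 39.4] 0.0645
wrist red [-4.6 88.1] [47.8 12.4] 0.0885
wrist jar [ -1.3 -95.6] [48.4 48.2] 0.0706
top grip carrier xy [ 2.8 37.3] [24.5 12.4] 0.1462
top red [-6.7 80.8] [21.3 20.6] 0.0881
top jar [ -8.3 -98.4] [49.5 35. ] 0.0703
used [495.6 460.2]
68.675 [0.2 0.4 0.9]
```

The handle is upright and everything is seated, so I'll hand in.

```bash
python3 -c "
from bench import job;print(job.close_job())"
```

```text
the job is handed in; nothing more can be done
None
```

The job is handed in: the used jar stands in the dish, and the jar, both cases and the red slide box are down on the carrier floor. The handle was folded first and is now back upright, the forceps checked out unmoved (I didn't re-measure the other bystanders), and the yellow case toppled mid-run but I righted it before packing.

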